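Raise the fallen flask against the ledge, under the tap

ROBOT

A 6-joint arm with a two-finger parallel gripper is mounted at the origin on the work surface. World frame = base frame: x ahead of the robot, y to its left, z up, the work surface at z = 0. Lengths are in m, angles in rad, forces in N, time in s.
With the tool pointing down it reaches from about 0.3 to 0.75 m from the base axis. Payload 8.5 kg.
Tool frame: the origin (TCP) lies on the mounting face of the last link; the fingertips stand 166 mm ahead of it and the grasp point (between the pads) lies 147 mm ahead of it; x points along the fingers, z is the direction in which the jaws open and shut, and the axes are right-handed (so a half turn about x gives the same grasp; the last joint's range is limited). The gripper opens to 88 mm and grips with 3 to 60 N. Pads are 18 mm wide; open, the fingers measure 123 mm over their backs; the gripper's body (75 mm by 187 mm) begins 45 mm behind the grasp point.
Start: joints at [-1.519, 0.381, 1.297, -0, 1.464, -0.215], TCP at [0.145, -0.531, 0.405] pointing down, gripper open.
Joint ranges: [-3.11, 3.11], [-0.89, 2.33], [0.22, 2.48], [-1.42, 4.56], [0.17, 2.85], [-2.88, 2.88]. Speed limits (rad/s): [2.39, 2.39, 3.14, 3.14, 3.14, 3.14].

INTERFACE

Orientations are given as a rotation vector (axis times angle).
In Python, from workcell import status, viewer, ticket gives the robot as it stands. The module is installed in compiled form; this text tells all that it offers.
- The arm moves only by the tool step_arm, never from a script. Its argument "deltas" is a list of rows, each a list of 2 entries, a list of its own where there are three numbers: the shift along the tool's x, y, z in m, then the turn, a rotation vector about the tool's x, y, z in degrees. A call has 1 to 20 rows; each row shifts and turns the commanded pose from where the row before left it, along the tool's axes as they then stand; what a row does not reach is not made up. A row lasts 1/8 s, in which the tool goes at most 62.5 mm and 10.7 degrees, less where a joint would pass 70% of its speed; a pose out of reach is approached as far as the arm can. A call is refused whole if a number of a shift passes 0.0625 or a number of a turn 10.7, either way. A call with a gripper value outside its range is refused whole. "jaw" is the opening, from 0 (shut) to 1 (fully open), set as the call begins (left out, the last holds). The fingers move at their own pace and stop on an object; the grip force is fixed at half the most. Time passes only in rows, so rows that do not move let the fingers close. It gives the time, the measured TCP pose, the force and the opening at its end, in the units of the state.
- status.read_state(): the state, without advancing time (a new reading comes with each control period).
- viewer.get_image(name): name is "side" or "top" or "wrist"; returns a dict with "pixels" (400x640x3 uint8, red, green, blue), "fx", "fy", "cx", "cy" (pixels), "T" (4x4, takes a point from camera to world coordinates); the wrist camera has in their place "tool_from_camera" (4x4, takes a point from camera to tool coordinates, whose origin is the TCP and whose axes are the tool frame's). Camera axes: x right, y up, looking along -z (the intrinsics and any distortion apply to the point x, -y, -z); pixel columns grow to the right and rows downward; lengths in m; the calibration is good to about 2 mm. A picture is of the moment at which its call begins: read the wrist's pose just before it. There is no depth.
- ticket.job_done(): hands the job in, once; it reports no verdict.
The state is a dict: "t": time; "joint_pos": joint angles; "dq": joint speeds; "joint_torque": joint torques, N m; "tcp_pos": TCP position; "tool_rot": TCP orientation; "force": force on the tool from outside, world axes, zero at the start; "ft_torque": the same for the moment, N m; "width": opening from 0.0 (shut) to 1.0 (fully open).
Only numpy, scipy, OpenCV 4.12 (cv2) and the standard library are available. Lean on these libraries where they do the work, as an engineer would, in place of code of your own. Each camera call takes 0.05 s, during which the arm holds its last target. There are 200 camera calls.

TASK

The blue water flask has fallen over on the drain plate. Slide it until its foot butts squarely against the green ledge, then raise it by the neck with its foot kept down on the plate and up against the ledge, until it stands upright with its back touching the ledge and its mouth right under the tap's outlet, and let go. Do not carry it through the air, do not touch the tap, and leave the bottle, jar and bowl standing near by alone.

Things in the scene. Friction and masses are not known exactly. Their poses are not given: they have to be found in the camera images.
- flask_centre (a point): Centre of the loose blue steel flask, round, 205 mm long, lying at the start. Own x axis = its axis, from foot to mouth. From the foot: body 64 mm diameter for 120 mm, shoulder tapering for 25 mm, bare steel neck 30 mm diameter for the last 60 mm. This point is on the axis, 102.5 mm from the foot.
- flask: The whole flask, 0.33 to 0.61 kg, heavy at its yellow foot (30 mm high): centre of mass about 55 mm from the foot. This point is on the foot's rim (lowest point as it first lies), 32 mm off the axis; axes as flask_centre. Pinched lightly by the neck (5 to 10 N) it turns about the line through the finger pads as its heavy foot stays down; a hard grip lifts the foot instead.
- flask_foot (a point): Centre of the flask's flat foot, on the axis, same axes as flask_centre. 32 mm above the plate when lying, on the plate when standing.
- flask_neck (a point): Good grasp point on the flask's neck, on the axis 175 mm from the foot and 30 mm from the mouth; the neck is 30 mm across here, and when lying its underside is 17 mm above the plate.
- flask_mouth (a point): Centre of the flask's open mouth (dark disc), on the axis 205 mm from the foot.
- stand_spot (a point): Spot on top of the fixed steel drain plate right below the tap's outlet, where the middle of the foot belongs. Plate top flat, 6 mm above the counter; it runs from 250 mm in front of this spot to 50 mm behind, 200 mm wide along y. Own x axis points to the ledge and tap, square to the ledge; z up. Plate, ledge and tap are fixed together; their place and yaw vary.
- ledge_face (a point): Middle of the top edge of the green ledge's face, the stop: an upright face 200 mm wide along its y, its top 35 mm above the plate. The face looks to -x (own axes as stand_spot) and is 32 mm beyond stand_spot: the flask's body radius. Rigid.
- ledge: The fixed green ledge, 10 mm thick; this point is on the counter right below stand_spot, not on the ledge itself; axes as stand_spot.
- outlet (a point): Lower end of the tap's outlet, 24 mm diameter, 279 mm above the plate, right over stand_spot: 74 mm above a standing flask's mouth. No room for a gripper pointing straight down on the standing flask's neck; one leaning back from the tap by 35 to 45 degrees (fingers pointing down and towards the ledge) passes.
- tap: Fixed steel tap: pillar 30 mm diameter, 105 mm beyond stand_spot along x, 310 mm high; level spout 20 mm thick, its axis 305 mm above the counter, ending over stand_spot; a small red lever on the pillar's left (+y), ending 65 mm off its axis. This point is on the counter right below stand_spot; axes as stand_spot.
- white_bottle_centre (a point): Centre of a loose, standing white plastic bottle, 72 mm diameter, 210 mm high. Bystander.
- amber_jar_centre (a point): Centre of a loose, standing amber glass jar with a steel lid, 68 mm diameter, 100 mm high. Bystander.
- steel_bowl_centre (a point): Centre (half-way up) of a loose steel bowl, 110 mm diameter, 45 mm high. Bystander.
Things that resemble listed ones, but are neither listed nor needed, are in the scene too. There is more than one size of the flask; the job needs the middle-sized.

How it is judged:
By the outcome, as a careful person would: the job done as asked, in the order asked, and still so for the second after the job is handed in, with the robot touching nothing.
It also fails if it takes over 51 s, if anything falls off the work surface, if the arm or the gripper's body presses on something with over 40 N, if the wrist force passes 120 N, or if a joint passes its speed limit or range.

## Working session

There is one attempt and no reset: what is moved stays moved. The work goes in short steps, Python scripts to look and compute and a tool call to move; the robot and the scene stay as the last step left them, time stands still between calls to the robot, and variables do not carry over. Pictures are saved under pics/ and viewed, about 8 in all and at most 12, crops included, and the job is handed in when it is done.

Besides the shell and the picture viewer there is one more tool, called after "Call:" as a command line: name --argument value ..., lists and objects as JSON in quotes. step_arm: Moves the arm, as the interface text tells. Its arguments: {"type":"object","properties":{"deltas":{"type":"array","items":{"type":"array"}},"jaw":{"type":"number"}},"required":["deltas"]}

```bash
mkdir -p pics; python3 - <<'E'
from workcell import status, viewer
import cv2, numpy as np
s=status.read_state()
for k,v in s.items(): print(k,np.round(v,4))
for n in ("side","top"):
    im=viewer.get_image(n); print({k:(np.round(v,4).tolist() if k!='pixels' else 0) for k,v in im.items()})
    cv2.imwrite(f"pics/{n}0.png",im["pixels"][:,:,::-1])
E
```

```text
t 0.0
joint_pos [-1.5193  0.3812  1.2983  0.      1.4636 -0.2153]
dq [ 0.0009 -0.0012  0.0022  0.0004 -0.0023  0.0004]
joint_torque [ 8.00000e-04 -4.37929e+01 -2.24554e+01  7.14000e-02  3.52000e-02
 -1.00000e-04]
tcp_pos [ 0.145  -0.5305  0.4041]
tool_rot [ 1.0115  1.3246 -1.0097]
force [ 0.1128 -0.1534  0.291 ]
ft_torque [0.0203 0.0423 0.0095]
width 0.9946
{'pixels': 0, 'fx': 385.1074, 'fy': 385.1074, 'cx': 326.8752, 'cy': 201.9989, 'T': [[-0.9323, 0.233, -0.2765, 0.2645], [-0.3615, -0.6173, 0.6988, 0.6821], [-0.0078, 0.7514, 0.6598, 0.7902], [0.0, 0.0, 0.0, 1.0]]}
{'pixels': 0, 'fx': 440.0316, 'fy': 440.0316, 'cx': 313.9376, 'cy': 191.6948, 'T': [[0.0051, 0.996, -0.0889, 0.4411], [-0.9999, 0.0063, 0.0133, 0.0495], [0.0138, 0.0888, 0.996, 1.2284], [0.0, 0.0, 0.0, 1.0]]}
```

View pics/top0.png

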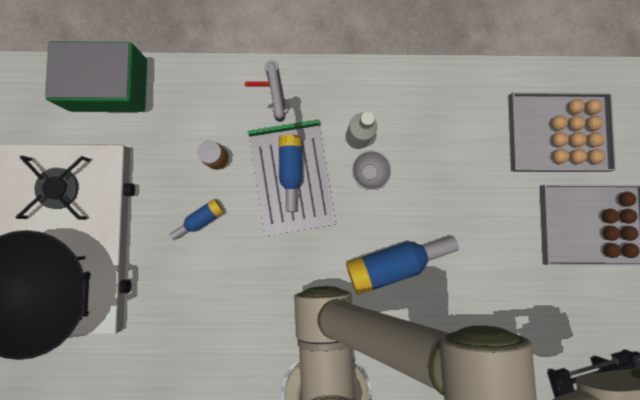

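View pics/side0.png

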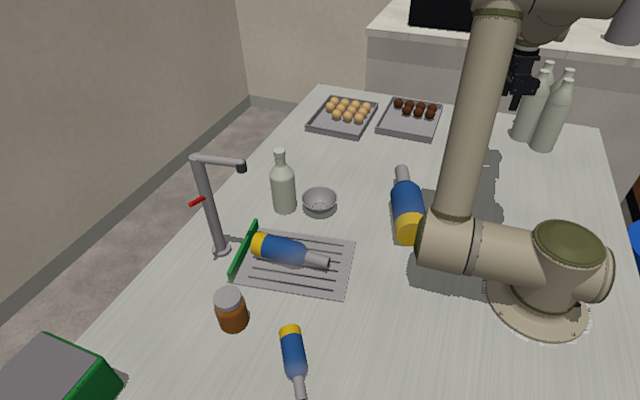

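The top view shows the flask on the plate with its yellow foot (290,140) near the green ledge (250-320,128) and its neck at (292,200). The lookalikes lie off the plate. I'll enlarge the crop for exact pixel positions.

```bash
python3 - <<'E'
import cv2
a=cv2.imread("pics/top0.png")[100:245,235:350]
b=cv2.imread("pics/side0.png")[205:305,215:365]
a=cv2.resize(a,None,fx=4,fy=4,interpolation=cv2.INTER_CUBIC)
cv2.imwrite("pics/c1.png",a)
E
```

```text
(no output)
```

View pics/c1.png

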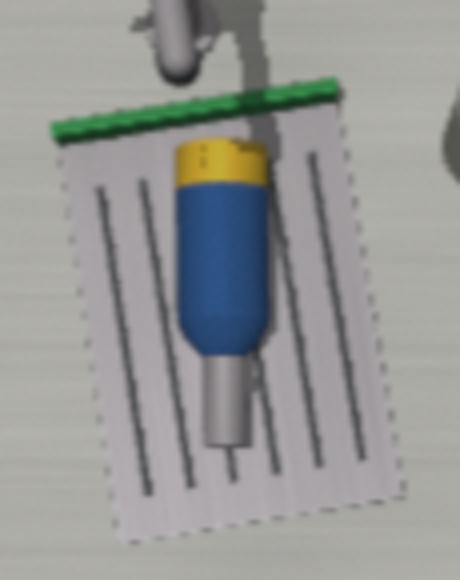

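```bash
cat > h.py <<'E'
import numpy as np
from scipy.spatial.transform import Rotation as R
K=dict(top=(440.0316,313.9376,191.6948,np.array([[0.0051,0.996,-0.0889,0.4411],[-0.9999,0.0063,0.0133,0.0495],[0.0138,0.0888,0.996,1.2284]])),
 side=(385.1074,326.8752,201.9989,np.array([[-0.9323,0.233,-0.2765,0.2645],[-0.3615,-0.6173,0.6988,0.6821],[-0.0078,0.7514,0.6598,0.7902]])))
def ray(c,u,v,z):
    f,cx,cy,T=K[c]; d=T[:,:3]@np.array([(u-cx)/f,-(v-cy)/f,-1.]); o=T[:,3]
    return o+d*(z-o[2])/d[2]
def proj(c,p):
    f,cx,cy,T=K[c]; q=T[:,:3].T@(np.asarray(p)-T[:,3]); return np.array([cx+f*q[0]/-q[2],cy+f*q[1]/q[2]])
E
python3 - <<'E'
from h import *
c=lambda u,v,z: ray("top",235+u/4,100+v/4,z)
P={k:c(*v) for k,v in dict(fl=(120,541,.006),fr=(404,496,.006),ledgeTL=(55,134,.041),ledgeTR=(341,93,.041),baseL=(59,145,.006),baseR=(343,103,.006),foot=(222,141,.038),mouth=(228,447,.038),out=(181,82,.285)).items()}
for k,v in P.items(): print(k,np.round(v,4))
for a,b in(("fr","fl"),("ledgeTR","ledgeTL"),("baseR","baseL"),("baseL","fl"),("baseR","fr"),("foot","mouth")):
    d=P[a]-P[b]; print(a,b,np.linalg.norm(d),np.degrees(np.arctan2(d[1],d[0])))
E
```

```text
fl [0.4286 0.1677 0.006 ]
fr [ 0.4607 -0.0285  0.006 ]
ledgeTL [0.7058 0.2128 0.041 ]
ledgeTR [0.736  0.0173 0.041 ]
baseL [0.7058 0.2147 0.006 ]
baseR [0.7375 0.0149 0.006 ]
foot [0.7025 0.0987 0.038 ]
mouth [0.4925 0.0926 0.038 ]
out [0.6808 0.1112 0.285 ]
fr fl 0.19872670457858851 -80.72813780672186
ledgeTR ledgeTL 0.19788400278819746 -81.21634015438536
baseR baseL 0.20232558814934493 -80.96730897018405
baseL fl 0.28107268781196554 9.629411018410385
baseR fr 0.2802287061929298 8.89501270196837
foot mouth 0.2100620735033122 1.6680844170831028
```

```bash
cat >> h.py <<'E'
def tool(phi,psi,sgn):
    "fingers phi deg from down towards heading psi deg; jaw axis level"
    a,b=np.radians([phi,psi]); x=np.array([np.sin(a)*np.cos(b),np.sin(a)*np.sin(b),-np.cos(a)])
    z=sgn*np.array([-np.sin(b),np.cos(b),0]); return R.from_matrix(np.c_[x,np.cross(z,x),z])
def plan(p,r,wps,dmax=.05,amax=9,dp=3,da=1):
    "wps: list of (grasp point xyz, Rotation) ; rows from TCP pose p,r"
    rows=[]
    for g,rt in wps:
        pt=np.asarray(g)-rt.apply([.147,0,0])
        n=int(np.ceil(max(np.abs(pt-p).max()*1.1/dmax,np.degrees((r.inv()*rt).magnitude())/amax,1)))
        for k in range(n,0,-1):
            s=np.round(r.inv().apply((pt-p)/k),dp); w=np.round(np.degrees((r.inv()*rt).as_rotvec())/k,da)
            rows.append([s.tolist(),w.tolist()]); p=p+r.apply(s); r=r*R.from_rotvec(np.radians(w))
    print(len(rows)); print(str(rows).replace(" ","")); print(p,r.as_rotvec())
    return p,r
def cur():
    from workcell import status
    s=status.read_state(); p=np.array(s["tcp_pos"]); r=R.from_rotvec(s["tool_rot"])
    print("t",s["t"],"tcp",np.round(p,4),"x",np.round(r.as_matrix()[:,0],3),"z",np.round(r.as_matrix()[:,2],3),"grasp",np.round(p+r.apply([.147,0,0]),4),"F",np.round(s["force"],2),"w",round(s["width"],4),"q",np.round(s["joint_pos"],2))
    return p,r
E
python3 - <<'E'
from h import *
p,r=cur()
for s in(1,-1): print(s,np.degrees((r.inv()*tool(45,1.7,s)).as_rotvec()))
u=np.array([np.cos(.0297),np.sin(.0297),0]); neck=np.array([.5275,.0937,.038])
for s in (1,-1):
  t=tool(45,1.7,s)
  print("S",s); plan(p,r,[(np.array([.40,-.25,.30]),R.from_rotvec(r.as_rotvec()) if 0 else r*R.from_rotvec((r.inv()*t).as_rotvec()*.5)),(neck-t.apply([.12,0,0]),t)])
E
```

```text
t 0.1 tcp [ 0.145  -0.5305  0.4042] x [-0.     0.001 -1.   ] z [ 0.264 -0.965 -0.001] grasp [ 0.145  -0.5303  0.2572] F [ 0.32 -0.12 -0.72] w 0.9998 q [-1.52  0.38  1.3   0.    1.46 -0.22]
1 [-154.57150825  -64.01438288   -7.72417311]
-1 [12.84991226 -5.40298858 44.77747644]
S 1
20
[[[-0.002,0.028,-0.026],[-7.7,-3.2,-0.4]],[[-0.004,0.031,-0.022],[-7.7,-3.2,-0.4]],[[-0.005,0.034,-0.018],[-7.7,-3.2,-0.4]],[[-0.006,0.036,-0.013],[-7.7,-3.2,-0.4]],[[-0.007,0.037,-0.007],[-7.7,-3.2,-0.4]],[[-0.008,0.038,-0.002],[-7.8,-3.2,-0.4]],[[-0.008,0.038,0.004],[-7.7,-3.2,-0.4]],[[-0.008,0.037,0.009],[-7.8,-3.2,-0.4]],[[-0.007,0.035,0.015],[-7.7,-3.2,-0.3]],[[-0.007,0.033,0.019],[-7.8,-3.3,-0.4]],[[0.008,0.034,-0.003],[-7.7,-3.2,-0.4]],[[0.007,0.034,0.001],[-7.7,-3.2,-0.4]],[[0.007,0.034,0.005],[-7.7,-3.2,-0.4]],[[0.007,0.033,0.009],[-7.7,-3.2,-0.4]],[[0.008,0.032,0.013],[-7.7,-3.2,-0.4]],[[0.008,0.03,0.017],[-7.7,-3.2,-0.4]],[[0.009,0.028,0.02],[-7.8,-3.2,-0.4]],[[0.01,0.025,0.023],[-7.7,-3.2,-0.4]],[[0.012,0.021,0.025],[-7.7,-3.2,-0.3]],[[0.013,0.018,0.028],[-7.8,-3.3,-0.4]]]
[0.33893923 0.08825761 0.22663531] [-1.49376614  0.59225532  0.63647539]
S -1
15
[[[-0.004,0.038,-0.03],[0.9,-0.4,3.2]],[[-0.003,0.037,-0.031],[0.9,-0.4,3.2]],[[-0.001,0.037,-0.032],[0.9,-0.4,3.2]],[[0.001,0.037,-0.032],[0.9,-0.4,3.2]],[[0.003,0.036,-0.033],[0.9,-0.4,3.2]],[[0.005,0.035,-0.033],[1.0,-0.4,3.2]],[[0.006,0.034,-0.034],[0.9,-0.3,3.2]],[[0.025,-0.004,-0.043],[0.8,-0.3,2.8]],[[0.025,-0.006,-0.043],[0.8,-0.3,2.8]],[[0.024,-0.008,-0.043],[0.8,-0.4,2.8]],[[0.024,-0.01,-0.043],[0.8,-0.3,2.8]],[[0.023,-0.011,-0.044],[0.8,-0.4,2.8]],[[0.022,-0.013,-0.043],[0.8,-0.3,2.8]],[[0.021,-0.015,-0.043],[0.8,-0.4,2.8]],[[0.021,-0.017,-0.044],[0.8,-0.3,2.8]]]
[0.33913639 0.08839811 0.22657376] [ 1.47027787  0.63523066 -0.5898435 ]
```

Call:
step_arm --deltas '[[[-0.004,0.038,-0.03],[0.9,-0.4,3.2]],[[-0.003,0.037,-0.031],[0.9,-0.4,3.2]],[[-0.001,0.037,-0.032],[0.9,-0.4,3.2]],[[0.001,0.037,-0.032],[0.9,-0.4,3.2]],[[0.003,0.036,-0.033],[0.9,-0.4,3.2]],[[0.005,0.035,-0.033],[1.0,-0.4,3.2]],[[0.006,0.034,-0.034],[0.9,-0.3,3.2]],[[0.025,-0.004,-0.043],[0.8,-0.3,2.8]],[[0.025,-0.006,-0.043],[0.8,-0.3,2.8]],[[0.024,-0.008,-0.043],[0.8,-0.4,2.8]],[[0.024,-0.01,-0.043],[0.8,-0.3,2.8]],[[0.023,-0.011,-0.044],[0.8,-0.4,2.8]],[[0.022,-0.013,-0.043],[0.8,-0.3,2.8]],[[0.021,-0.015,-0.043],[0.8,-0.4,2.8]],[[0.021,-0.017,-0.044],[0.8,-0.3,2.8]],[[0,0,0],[0,0,0]],[[0,0,0],[0,0,0]]]' --jaw 1.0

```text
t: 2.22
tcp_pos: [0.3443, 0.0341, 0.2629]
tool_rot: [1.456, 0.685, -0.577]
force: [-0.7, 0.8, -0.1]
width: 1.002
```

```bash
python3 - <<'E'
from h import *
from workcell import viewer
import cv2
p,r=cur()
im=viewer.get_image("wrist"); print({k:np.round(v,4).tolist() for k,v in im.items() if k!='pixels'})
cv2.imwrite("pics/w1.png",im["pixels"][:,:,::-1])
T=np.array(im["tool_from_camera"])
def pw(P):
    q=np.linalg.inv(T)@np.r_[r.inv().apply(np.array(P)-p),1]; return np.round([im["cx"]+im["fx"]*q[0]/-q[2],im["cy"]+im["fy"]*q[1]/q[2]],1)
for P in([.4963,.0926,.038],[.5275,.0937,.038],[.70,.0987,.038],[.4286,.1677,.006],[.4607,-.0285,.006],[.7058,.2147,.006],[.7375,.0149,.006]): print(P,pw(P))
E
```

```text
t 2.225 tcp [0.3443 0.0341 0.2629] x [ 0.688  0.054 -0.724] z [ 0.07  -0.998 -0.009] grasp [0.4454 0.0421 0.1565] F [-0.7   0.78 -0.09] w 1.0016 q [-0.32  0.21  2.22  1.58  0.27 -0.3 ]
{'fx': 313.234, 'fy': 313.234, 'cx': 325.9927, 'cy': 199.2769, 'tool_from_camera': [[0.001, 0.322, -0.9467, 0.0197], [0.0002, 0.9467, 0.322, 0.0847], [1.0, -0.0005, 0.0009, 0.0003], [0.0, 0.0, 0.0, 1.0]]}
[0.4963, 0.0926, 0.038] [274.5 244. ]
[0.5275, 0.0937, 0.038] [278.  211.6]
[0.7, 0.0987, 0.038] [293.7  74.4]
[0.4286, 0.1677, 0.006] [187.  321.4]
[0.4607, -0.0285, 0.006] [405.1 300.1]
[0.7058, 0.2147, 0.006] [206.5  86.6]
[0.7375, 0.0149, 0.006] [363.9  75.2]
```

View pics/w1.png

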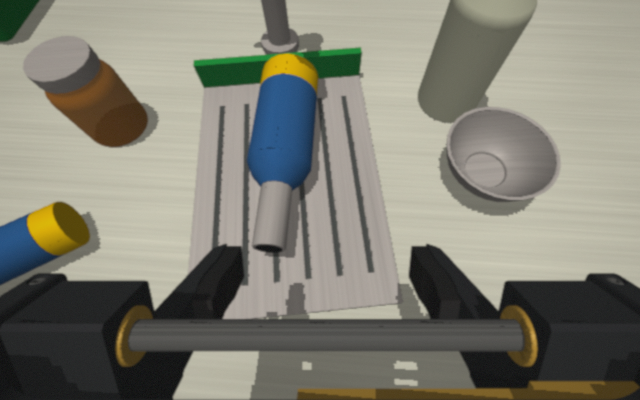

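The wrist view shows the neck at (272,215), the mouth at (268,247) and the foot near the ledge at (290,65). That agrees with my estimates within a few mm. The arm stopped short at a wrist limit (q5 near 0.17), so I'll go back to a steeper tool and measure again.

```bash
python3 - <<'E'
from h import *
p,r=cur()
neck=np.array([.5275,.0937,.038])
t=tool(15,1.7,-1)
plan(p,r,[(neck-t.apply([.12,0,0]),t)],dmax=.03,amax=5)
E
```

```text
t 2.275 tcp [0.3443 0.034  0.263 ] x [ 0.688  0.054 -0.724] z [ 0.069 -0.998 -0.009] grasp [0.4454 0.042  0.1566] F [-0.21  0.09 -0.3 ] w 0.9976 q [-0.32  0.21  2.22  1.58  0.27 -0.3 ]
6
[[[0.01,0.018,-0.008],[0.3,-0.3,-4.8]],[[0.008,0.019,-0.009],[0.3,-0.3,-4.8]],[[0.006,0.019,-0.009],[0.3,-0.2,-4.8]],[[0.005,0.02,-0.008],[0.3,-0.3,-4.7]],[[0.003,0.02,-0.009],[0.3,-0.2,-4.8]],[[0.002,0.019,-0.009],[0.2,-0.3,-4.7]]]
[0.45817828 0.09181046 0.29537252] [ 1.30231853  1.03054006 -0.99127893]
```

Call:
step_arm --deltas '[[[0.01,0.018,-0.008],[0.3,-0.3,-4.8]],[[0.008,0.019,-0.009],[0.3,-0.3,-4.8]],[[0.006,0.019,-0.009],[0.3,-0.2,-4.8]],[[0.005,0.02,-0.008],[0.3,-0.3,-4.7]],[[0.003,0.02,-0.009],[0.3,-0.2,-4.8]],[[0.002,0.019,-0.009],[0.2,-0.3,-4.7]],[[0,0,0],[0,0,0]],[[0,0,0],[0,0,0]],[[0,0,0],[0,0,0]]]'

```text
t: 3.4
tcp_pos: [0.4165, 0.0766, 0.2929]
tool_rot: [1.372, 0.96, -0.826]
force: [0.4, -0.1, 0.2]
width: 1.004
```

```bash
python3 - <<'E'
from h import *
p,r=cur()
E
```

```text
t 3.4 tcp [0.4165 0.0766 0.2929] x [ 0.405  0.065 -0.912] z [ 0.072 -0.997 -0.039] grasp [0.4761 0.0862 0.1589] F [ 0.35 -0.1   0.15] w 1.0038 q [-0.12  0.26  1.9   0.21  0.59  1.23]
```

```bash
python3 - <<'E'
from h import *
p,r=cur()
neck=np.array([.5275,.0937,.038])
t=tool(20,1.7,-1)
plan(p,r,[(neck-t.apply([.09,0,0]),t)],dmax=.03,amax=5)
E
```

```text
t 3.4 tcp [0.4165 0.0766 0.2929] x [ 0.405  0.065 -0.912] z [ 0.072 -0.997 -0.039] grasp [0.4761 0.0862 0.1589] F [ 0.35 -0.1   0.15] w 1.0038 q [-0.12  0.26  1.9   0.21  0.59  1.23]
2
[[[0.021,0.007,-0.006],[0.7,-1.5,-2.0]],[[0.021,0.009,-0.006],[0.7,-1.5,-2.1]]]
[0.44686839 0.09144522 0.26090711] [ 1.33655989  0.96560282 -0.92622493]
```

Call:
step_arm --deltas '[[[0.014,0.005,-0.004],[0.5,-1.0,-1.3]],[[0.014,0.005,-0.004],[0.5,-1.0,-1.4]],[[0.014,0.006,-0.004],[0.4,-1.0,-1.4]],[[0,0,0],[0,0,0]],[[0,0,0],[0,0,0]]]'

```text
t: 4.03
tcp_pos: [0.4469, 0.0915, 0.2612]
tool_rot: [1.336, 0.966, -0.925]
force: [-0.2, 0.2, 0.6]
width: 1.001
```

```bash
python3 - <<'E'
from h import *
from workcell import viewer
import cv2
p,r=cur()
im=viewer.get_image("wrist"); a=im["pixels"][:,:,::-1]
cv2.imwrite("pics/w2.png",a)
T=np.array(im["tool_from_camera"])
def pw(P):
    q=np.linalg.inv(T)@np.r_[r.inv().apply(np.array(P)-p),1]; return np.round([im["cx"]+im["fx"]*q[0]/-q[2],im["cy"]+im["fy"]*q[1]/q[2]],1)
for P in([.4963,.0926,.038],[.5275,.0937,.038],[.70,.0987,.038],[.4286,.1677,.006],[.4607,-.0285,.006],[.7058,.2147,.006],[.7375,.0149,.006]): print(P,pw(P))
E
```

```text
t 4.025 tcp [0.4469 0.0915 0.2612] x [ 0.342  0.01  -0.94 ] z [ 0.03 -1.    0.  ] grasp [0.4972 0.093  0.123 ] F [-0.25  0.2   0.6 ] w 1.0015 q [-0.06  0.36  1.85  0.06  0.58  1.43]
[0.4963, 0.0926, 0.038] [326.2 255.4]
[0.5275, 0.0937, 0.038] [326.1 213.4]
[0.7, 0.0987, 0.038] [326.6 -14.6]
[0.4286, 0.1677, 0.006] [234.5 327.4]
[0.4607, -0.0285, 0.006] [468.6 296.4]
[0.7058, 0.2147, 0.006] [192.    0.8]
[0.7375, 0.0149, 0.006] [425.1 -28.4]
```

View pics/w2.png

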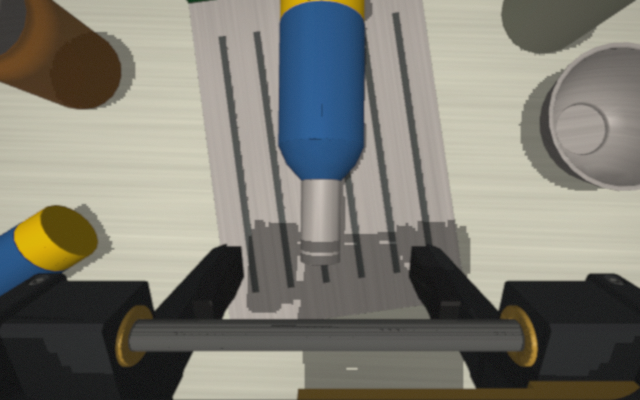

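The neck shows at (321,213) where I predicted 326, so the flask is about 3–4 mm further to +y. The plate's left edge matches my prediction. I'll descend with a 3 mm correction.

Call:
step_arm --deltas '[[[0.018,0,-0.001],[0,0,0]],[[0.018,0,-0.001],[0,0,0]],[[0.018,0,-0.001],[0,0,0]],[[0.018,0,-0.001],[0,0,0]],[[0.018,0,0],[0,0,0]],[[0,0,0],[0,0,0]]]'

```text
t: 4.82
tcp_pos: [0.4778, 0.0964, 0.1761]
tool_rot: [1.336, 0.967, -0.926]
force: [0.1, -0.3, 0.1]
width: 0.999
```

Call:
step_arm --deltas '[[[0,0,0],[0,0,0]],[[0,0,0],[0,0,0]],[[0,0,0],[0,0,0]],[[0,0,0],[0,0,0]],[[0,0,0],[0,0,0]],[[0,0,0],[0,0,0]]]' --jaw 0.36

```text
t: 5.58
tcp_pos: [0.478, 0.0966, 0.1764]
tool_rot: [1.336, 0.966, -0.925]
force: [-0.4, 0.4, -0.1]
width: 0.367
```

```bash
python3 - <<'E'
from h import *
p,r=cur()
E
```

```text
t 5.575 tcp [0.478  0.0966 0.1764] x [ 0.342  0.01  -0.94 ] z [ 0.03 -1.    0.  ] grasp [0.5283 0.098  0.0383] F [-0.4   0.38 -0.08] w 0.3671 q [-0.05  0.56  1.85  0.07  0.39  1.43]
```

Call:
step_arm --deltas '[[[0,0,0],[0,0,0]],[[0,0,0],[0,0,0]],[[0,0,0],[0,0,0]]]' --jaw 0.335

```text
t: 5.95
tcp_pos: [0.478, 0.0966, 0.1764]
tool_rot: [1.336, 0.966, -0.925]
force: [0.4, 0.8, 0.4]
width: 0.335
```

Call:
step_arm --deltas '[[[0,0,0],[0,0,0]],[[0,0,0],[0,0,0]],[[0,0,0],[0,0,0]]]' --jaw 0.25

```text
t: 6.32
tcp_pos: [0.478, 0.0966, 0.1764]
tool_rot: [1.336, 0.966, -0.925]
force: [0.0, -0.9, -1.2]
width: 0.325
```

```bash
python3 - <<'E'
from h import *
p,r=cur()
d=np.array([.987,.160,0]); F=np.array([.722,.1148,.0385])
plan(p,r,[(F-.179*d,tool(20,9.2,-1))],dmax=.004,amax=1.5,dp=4)
E
```

```text
t 6.325 tcp [0.478  0.0966 0.1764] x [ 0.342  0.01  -0.94 ] z [ 0.03 -1.    0.  ] grasp [0.5283 0.098  0.0383] F [ 0.02 -0.88 -1.18] w 0.3252 q [-0.05  0.56  1.85  0.07  0.39  1.43]
6
[[[0.0009,0.0027,0.0032],[-1.2,0.4,-0.0]],[[0.0009,0.0026,0.0032],[-1.2,0.4,-0.0]],[[0.0009,0.0026,0.0033],[-1.1,0.4,0.0]],[[0.0009,0.0025,0.0033],[-1.2,0.5,0.0]],[[0.0009,0.0024,0.0034],[-1.1,0.4,0.0]],[[0.0008,0.0024,0.0035],[-1.2,0.5,0.0]]]
[0.49574891 0.07811181 0.17664055] [ 1.2581329   1.04099669 -0.82595071]
```

Call:
step_arm --deltas '[[[0.0009,0.0027,0.0032],[-1.2,0.4,0]],[[0.0009,0.0026,0.0032],[-1.2,0.4,0]],[[0.0009,0.0026,0.0033],[-1.1,0.4,0]],[[0.0009,0.0025,0.0033],[-1.2,0.5,0]],[[0.0009,0.0024,0.0034],[-1.1,0.4,0]],[[0.0008,0.0024,0.0035],[-1.2,0.5,0]],[[0,0,0],[0,0,0]]]'

```text
t: 7.2
tcp_pos: [0.4956, 0.078, 0.1765]
tool_rot: [1.258, 1.041, -0.827]
force: [-1.8, -0.7, -2.0]
width: 0.326
```

```bash
python3 - <<'E'
from h import *
from workcell import viewer
import cv2
p,r=cur()
a=viewer.get_image("top")["pixels"][105:235,240:350,::-1]; b=viewer.get_image("side")["pixels"][215:305,220:360,::-1]
a=cv2.resize(a,None,fx=4,fy=4,interpolation=cv2.INTER_CUBIC); b=cv2.resize(b,None,fx=2.5,fy=2.5,interpolation=cv2.INTER_CUBIC)
o=np.zeros((520,790,3),np.uint8); o[:a.shape[0],:440]=a; o[:b.shape[0],440:440+b.shape[1]]=b
cv2.imwrite("pics/c2.png",o)
E
```

```text
t 7.2 tcp [0.4956 0.078  0.1765] x [ 0.337  0.055 -0.94 ] z [ 0.16  -0.987 -0.001] grasp [0.5451 0.086  0.0383] F [-1.81 -0.69 -1.95] w 0.3256 q [-0.1   0.57  1.81  0.21  0.43  1.14]
```

View pics/c2.png

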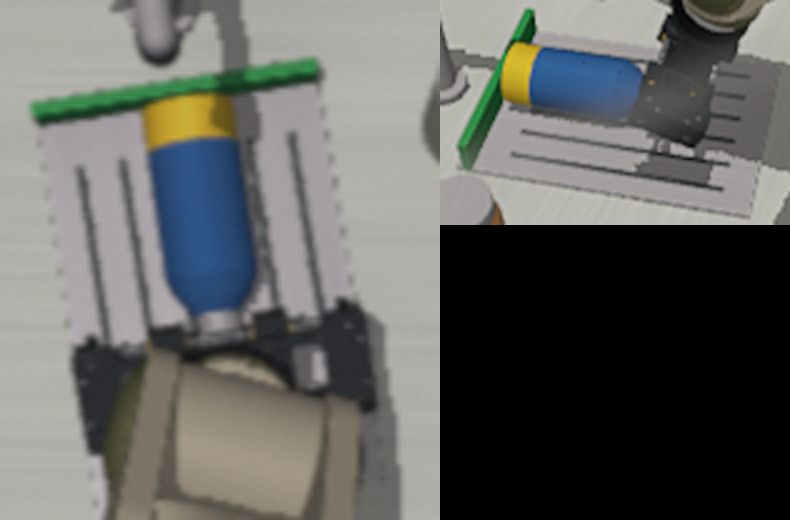

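The top crop shows the foot end at about (187,97) and the ledge middle at about (179,95). That puts the foot some 5 mm to the right, with the flask lagging the grip slightly in yaw. I'll measure the body axis by mask.

```bash
cat > axis.py <<'E'
from h import *
from workcell import viewer
import cv2
a=viewer.get_image("top")["pixels"]; h=cv2.cvtColor(a,cv2.COLOR_RGB2HSV)
m=((cv2.inRange(h,(100,90,40),(125,255,255))|cv2.inRange(h,(20,120,60),(32,255,255)))>0)
m[:, :260]=0; m[:,330:]=0; m[:110]=0; m[180:]=0
mid=[]
for v in range(110,180):
    u=np.flatnonzero(m[v])
    if len(u)>20 and len(u)<30: mid.append((u.mean(),v))
mid=np.array(mid); k=np.polyfit(mid[:,1],mid[:,0],1); print(mid[0],mid[-1],len(mid))
P=[ray("top",np.polyval(k,v),v,.038) for v in(mid[0,1],mid[-1,1])]; d=P[0]-P[1]
print(P,"yaw",np.degrees(np.arctan2(d[1],d[0])))
g=cv2.inRange(h,(50,120,40),(80,255,255)); g[:100]=0;g[160:]=0;g[:,:240]=0;g[:,330:]=0
vs=[];us=[]
for u in range(240,330):
    v=np.flatnonzero(g[:,u])
    if len(v): us.append(u); vs.append((v.min(),v.max()))
vs=np.array(vs); us=np.array(us); print("ledge u",us[0],us[-1])
kt=np.polyfit(us,vs[:,0],1)
E0,E1=[ray("top",u,np.polyval(kt,u),.041) for u in(us[0],us[-1]+1)]; e=E1-E0
print("ledge back top edge",E0,E1,np.linalg.norm(e),"normal yaw",np.degrees(np.arctan2(e[0],-e[1])), "mid",(E0+E1)/2)
n=np.array([-e[1],e[0],0])/np.linalg.norm(e); F=(E0+E1)/2-.01*n; print("F",F)
l=np.array([-n[1],n[0],0])
for q in P: print("local y of axis",(q-F)@l,"x",(q-F)@n)
t=F@n; s=((F-P[0])@n)/(d@n); q=P[0]+d*s; print("axis meets face at local y",(q-F)@l)
E
python3 - <<'E'
exec(open("axis.py").read())
for u,v in((279.5,117.5),(280,120.5)): print("outlet",ray("top",u,v,.285))
E
```

```text
[286.5 131. ] [292. 175.] 41
[array([0.71428639, 0.11032199, 0.038     ]), array([0.59263299, 0.09159573, 0.038     ])] yaw 8.750923184747647
ledge u 248 318
ledge back top edge [0.71145404 0.21497382 0.041     ] [0.74488387 0.02073049 0.041     ] 0.1970990192401941 normal yaw 9.765104772430181 mid [0.72816896 0.11785216 0.041     ]
F [0.71831384 0.11615606 0.041     ]
local y of axis -0.005066454409342395 x -0.004958618569729294
local y of axis -0.0028878424455725978 x -0.12802556759662087
axis meets face at local y -0.005154235132153878
outlet [0.68743198 0.11291423 0.285     ]
outlet [0.68077083 0.11174421 0.285     ]
```

```bash
python3 - <<'E'
from h import *
p,r=cur()
g=p+r.apply([.147,0,0]); d=R.from_euler("z",9.5,degrees=True).apply([1,0,0]); l=np.array([-d[1],d[0],0])
g[2]=.0383
plan(p,r,[(g+.0015*l,tool(20,10.6,-1)),(g+.0015*l+.012*d,tool(20,10.6,-1))],dmax=.002,amax=.7,dp=4)
E
```

```text
t 7.35 tcp [0.4956 0.0782 0.1766] x [ 0.337  0.055 -0.94 ] z [ 0.16  -0.987 -0.   ] grasp [0.5451 0.0863 0.0384] F [-0.85 -0.77 -0.96] w 0.3234 q [-0.09  0.57  1.81  0.21  0.43  1.14]
10
[[[0.0,-0.0,-0.0001],[-0.4,0.2,0.0]],[[0.0,-0.0,-0.0001],[-0.5,0.1,0.0]],[[0.0001,-0.0001,-0.0001],[-0.4,0.2,0.0]],[[0.0006,0.0016,0.0],[-0.0,-0.0,0.0]],[[0.0006,0.0016,0.0],[-0.0,-0.0,0.0]],[[0.0006,0.0016,0.0],[-0.0,-0.0,0.0]],[[0.0006,0.0016,0.0001],[-0.0,-0.0,0.0]],[[0.0006,0.0016,0.0],[-0.0,-0.0,0.0]],[[0.0005,0.0016,0.0001],[-0.0,-0.0,0.0]],[[0.0006,0.0017,0.0],[-0.0,-0.0,0.0]]]
[0.50730967 0.08049097 0.17643675] [ 1.24367666  1.05482228 -0.80780875]
```

Call:
step_arm --deltas '[[[0,0,-0.0001],[-0.5,0.2,0]],[[0,0,-0.0001],[-0.4,0.1,0]],[[0.0001,-0.0001,-0.0001],[-0.4,0.2,0]],[[0.0006,0.0016,0],[0,0,0]],[[0.0006,0.0016,0],[0,0,0]],[[0.0006,0.0016,0],[0,0,0]],[[0.0006,0.0016,0],[0,0,0]]]'

```text
t: 8.22
tcp_pos: [0.5024, 0.0798, 0.1764]
tool_rot: [1.243, 1.055, -0.807]
force: [-3.5, -1.2, -0.0]
width: 0.325
```

Call:
step_arm --deltas '[[[0.0006,0.0016,0],[0,0,0]],[[0,0,0],[0,0,0]]]'

```text
t: 8.48
tcp_pos: [0.5041, 0.0801, 0.1764]
tool_rot: [1.244, 1.055, -0.807]
force: [-1.3, 0.4, -0.7]
width: 0.324
```

```bash
python3 - <<'E'
exec(open("axis.py").read())
cur()
E
```

```text
[285. 128.] [290.5 172. ] 41
[array([0.72261004, 0.11746816, 0.038     ]), array([0.60083607, 0.09629904, 0.038     ])] yaw 9.861714482884361
ledge u 248 318
ledge back top edge [0.71133218 0.21497158 0.041     ] [0.74492861 0.02073067 0.041     ] 0.1971249590995678 normal yaw 9.81294744959646 mid [0.72813039 0.11785113 0.041     ]
F [0.7182767 0.1161468 0.041    ]
local y of axis 0.000563485725146869 x 0.0044951464061478786
local y of axis 0.0004582839259048496 x -0.1191051063014468
axis meets face at local y 0.0005596597014986582
t 8.525 tcp [0.5041 0.0801 0.1764] x [ 0.336  0.064 -0.94 ] z [ 0.184 -0.983 -0.001] grasp [0.5536 0.0894 0.0383] F [-1.17  0.3  -1.28] w 0.3271 q [-0.09  0.58  1.79  0.22  0.45  1.11]
```

Call:
step_arm --deltas '[[[0.0006,0.0016,0],[0,0,0]],[[0,0,0],[0,0,0]]]'

```text
t: 8.78
tcp_pos: [0.5047, 0.0802, 0.1764]
tool_rot: [1.243, 1.057, -0.809]
force: [-9.7, -2.6, 5.9]
width: 0.321
```

Call:
step_arm --deltas '[[[0.0006,0.0016,0],[0,0,0]],[[0,0,0],[0,0,0]]]'

```text
t: 9.02
tcp_pos: [0.5053, 0.0805, 0.1764]
tool_rot: [1.241, 1.06, -0.811]
force: [-20.0, -6.1, 14.1]
width: 0.323
```

Call:
step_arm --deltas '[[[0.0006,0.0016,0],[0,0,0]],[[0,0,0],[0,0,0]]]'

```text
t: 9.28
tcp_pos: [0.506, 0.0808, 0.1764]
tool_rot: [1.24, 1.063, -0.812]
force: [-27.3, -9.6, 20.1]
width: 0.322
```

Call:
step_arm --deltas '[[[-0.0006,-0.0016,0],[0,0,0]],[[0,0,0],[0,0,0]],[[0,0,0],[0,0,0]]]' --jaw 0.336

```text
t: 9.65
tcp_pos: [0.5068, 0.0808, 0.1762]
tool_rot: [1.243, 1.057, -0.808]
force: [-5.3, 0.8, 0.1]
width: 0.338
```

```bash
cat >> h.py <<'E'
n=np.array([np.cos(np.radians(9.7)),np.sin(np.radians(9.7)),0]); l=np.array([-n[1],n[0],0])
G0=np.array([.5540,.0895,.038])   # grasp point at first ledge contact, lying
def arcpt(th,s=.170,bias=.001):
    t=np.radians(th); px=-.035*np.tan(t) if th<56.8 else -.064*np.sin(t)
    x=px-s*np.cos(t)+.032*np.sin(t)+s+bias; z=s*np.sin(t)+.032*np.cos(t)+.006
    g=G0+x*n; g[2]=z; return g
def arc(ths,phis,psi=10.6,**k):
    p,r=cur()
    return plan(p,r,[(arcpt(t,**k),tool(f,psi,-1)) for t,f in zip(ths,phis)],dmax=.02,amax=6,dp=4)
E
python3 - <<'E'
from h import *
arc([1.5,3,4.5,6],[20]*4)
E
```

```text
t 9.65 tcp [0.5068 0.0808 0.1762] x [ 0.334  0.064 -0.94 ] z [ 0.184 -0.983 -0.002] grasp [0.5559 0.0902 0.038 ] F [-5.28  0.84  0.12] w 0.3384 q [-0.09  0.59  1.78  0.22  0.45  1.12]
4
[[[-0.0046,0.0003,0.0001],[-0.0,-0.1,0.1]],[[-0.0041,0.0016,0.0],[-0.0,0.0,0.0]],[[-0.004,0.0017,0.0],[-0.0,0.0,0.0]],[[-0.004,0.0018,0.0001],[-0.0,0.0,0.0]]]
[0.50621175 0.08048519 0.19373931] [ 1.24287263  1.05412198 -0.80784091]
```

Call:
step_arm --deltas '[[[-0.0046,0.0003,0.0001],[0,-0.1,0.1]],[[-0.0041,0.0016,0],[0,0,0]],[[-0.004,0.0017,0],[0,0,0]],[[-0.004,0.0018,0.0001],[0,0,0]],[[0,0,0],[0,0,0]]]'

```text
t: 10.28
tcp_pos: [0.5068, 0.0803, 0.1943]
tool_rot: [1.244, 1.051, -0.806]
force: [-0.3, 0.5, -1.3]
width: 0.337
```

```bash
python3 - <<'E'
from h import *
from workcell import viewer
import cv2
cur()
b=viewer.get_image("side")["pixels"][205:305,215:355,::-1]
cv2.imwrite("pics/s3.png",cv2.resize(b,None,fx=4,fy=4,interpolation=cv2.INTER_CUBIC))
E
```

```text
t 10.275 tcp [0.5068 0.0803 0.1943] x [ 0.339  0.062 -0.939] z [ 0.183 -0.983  0.001] grasp [0.5566 0.0894 0.0563] F [-0.26  0.47 -1.33] w 0.3367 q [-0.09  0.55  1.76  0.2   0.49  1.14]
```

View pics/s3.png

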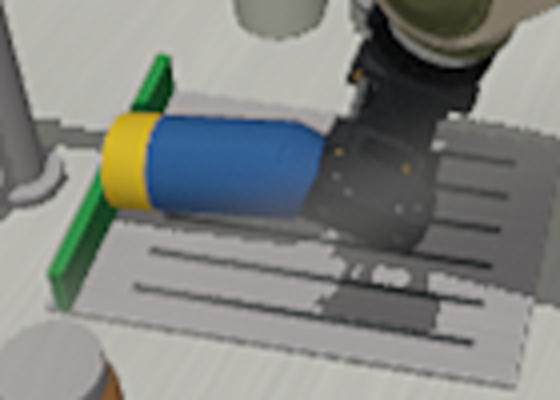

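The side crop shows the flask's top edge turning, at slope 0.04 against 0.16 before, while the yellow foot (130,160) stays against the ledge. The vertical force is about 1.3 N, so it is pivoting. I'll continue the arc.

```bash
python3 - <<'E'
from h import *
arc(list(range(8,31,2)),[20+.5*i for i in range(12)])
E
```

```text
t 10.325 tcp [0.5068 0.0803 0.1941] x [ 0.338  0.062 -0.939] z [ 0.183 -0.983  0.001] grasp [0.5566 0.0894 0.0561] F [-1.08 -0.16 -1.47] w 0.3363 q [-0.09  0.55  1.76  0.2   0.49  1.14]
12
[[[-0.005,0.0018,-0.0004],[-0.0,0.1,-0.1]],[[-0.0051,0.0014,0.0001],[-0.0,-0.0,0.5]],[[-0.0049,0.0016,-0.0],[-0.0,-0.0,0.5]],[[-0.0048,0.0018,-0.0],[-0.0,-0.0,0.5]],[[-0.0045,0.0019,-0.0],[-0.0,-0.0,0.5]],[[-0.0044,0.0021,0.0],[-0.0,-0.0,0.5]],[[-0.0043,0.0022,0.0],[-0.0,-0.0,0.5]],[[-0.004,0.0024,0.0001],[-0.0,-0.0,0.5]],[[-0.0038,0.0024,-0.0],[-0.0,-0.0,0.5]],[[-0.0037,0.0026,0.0],[-0.0,-0.0,0.5]],[[-0.0034,0.0027,0.0],[-0.0,-0.0,0.5]],[[-0.0033,0.0027,0.0001],[-0.0,-0.0,0.5]]]
[0.51109232 0.08113839 0.25140265] [ 1.28442249  0.98683699 -0.73330569]
```

Call:
step_arm --deltas '[[[-0.005,0.0018,-0.0004],[0,0.1,-0.1]],[[-0.0051,0.0014,0.0001],[0,0,0.5]],[[-0.0049,0.0016,0],[0,0,0.5]],[[-0.0048,0.0018,0],[0,0,0.5]],[[-0.0045,0.0019,0],[0,0,0.5]],[[-0.0044,0.0021,0],[0,0,0.5]]]'

```text
t: 11.08
tcp_pos: [0.5064, 0.0805, 0.2249]
tool_rot: [1.263, 1.024, -0.773]
force: [1.5, 0.8, -2.3]
width: 0.335
```

Call:
step_arm --deltas '[[[-0.0043,0.0022,0],[0,0,0.5]],[[-0.004,0.0024,0.0001],[0,0,0.5]],[[-0.0038,0.0024,0],[0,0,0.5]],[[-0.0037,0.0026,0],[0,0,0.5]],[[-0.0034,0.0027,0],[0,0,0.5]],[[-0.0033,0.0027,0.0001],[0,0,0.5]],[[0,0,0],[0,0,0]]]'

```text
t: 11.95
tcp_pos: [0.511, 0.0812, 0.2515]
tool_rot: [1.284, 0.987, -0.733]
force: [-1.1, -0.3, -0.8]
width: 0.336
```

```bash
python3 - <<'E'
from h import *
from workcell import viewer
import cv2
cur(); print(arcpt(30))
b=viewer.get_image("side")["pixels"][185:305,195:355,::-1]; a=viewer.get_image("top")["pixels"][110:210,240:350,::-1]
b=cv2.resize(b,None,fx=3,fy=3,interpolation=cv2.INTER_CUBIC); a=cv2.resize(a,None,fx=2.8,fy=2.8,interpolation=cv2.INTER_CUBIC)
o=np.zeros((360,800,3),np.uint8); o[:360,:480]=b; o[:a.shape[0],485:485+a.shape[1]]=a; cv2.imwrite("pics/s4.png",o)
E
```

```text
t 11.95 tcp [0.511  0.0812 0.2515] x [ 0.423  0.08  -0.902] z [ 0.184 -0.983 -0.001] grasp [0.5732 0.0929 0.1189] F [-1.11 -0.3  -0.84] w 0.3358 q [-0.09  0.46  1.72  0.23  0.55  1.12]
[0.57328866 0.09279707 0.11871281]
```

View pics/s4.png

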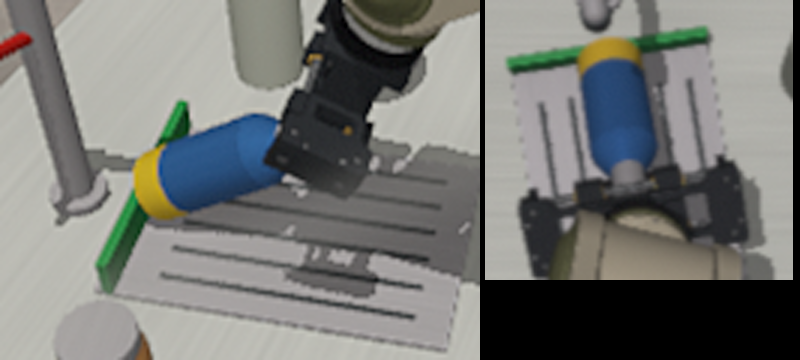

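The flask is pivoting: in the side crop the foot (155,190) is at the ledge and the body is inclined about 30°. In the top crop the foot sits mid-ledge at (608,47). Continuing.

```bash
python3 - <<'E'
from h import *
arc(list(range(32,61,2)),[26+.6*i for i in range(15)])
E
```

```text
t 12.05 tcp [0.5109 0.0812 0.2513] x [ 0.423  0.08  -0.903] z [ 0.184 -0.983 -0.001] grasp [0.573  0.0929 0.1186] F [-2.23 -0.42  0.93] w 0.3387 q [-0.09  0.46  1.72  0.23  0.55  1.12]
15
[[[-0.0031,0.003,0.0001],[-0.0,-0.0,0.5]],[[-0.0028,0.0026,0.0],[-0.0,-0.0,0.6]],[[-0.0027,0.0025,0.0],[-0.0,-0.0,0.6]],[[-0.0024,0.0026,0.0001],[-0.0,-0.0,0.6]],[[-0.0023,0.0026,0.0],[-0.0,-0.0,0.6]],[[-0.002,0.0025,0.0001],[-0.0,-0.0,0.6]],[[-0.0019,0.0025,0.0],[-0.0,-0.0,0.6]],[[-0.0017,0.0023,0.0],[-0.0,-0.0,0.6]],[[-0.0016,0.0022,0.0001],[-0.0,-0.0,0.6]],[[-0.0014,0.0021,0.0],[-0.0,-0.0,0.6]],[[-0.0012,0.0018,0.0],[-0.0,-0.0,0.6]],[[-0.0012,0.0016,0.0001],[-0.0,-0.0,0.6]],[[-0.0011,0.0014,0.0],[-0.0,-0.0,0.6]],[[-0.0002,0.0023,0.0001],[-0.0,-0.0,0.6]],[[0.0008,0.0034,0.0],[-0.0,-0.0,0.6]]]
[0.52981588 0.08406369 0.29047543] [ 1.34450076  0.87686712 -0.61390617]
```

Call:
step_arm --deltas '[[[-0.0031,0.003,0.0001],[0,0,0.5]],[[-0.0028,0.0026,0],[0,0,0.6]],[[-0.0027,0.0025,0],[0,0,0.6]],[[-0.0024,0.0026,0.0001],[0,0,0.6]],[[-0.0023,0.0026,0],[0,0,0.6]],[[-0.002,0.0025,0.0001],[0,0,0.6]],[[-0.0019,0.0025,0],[0,0,0.6]],[[-0.0017,0.0023,0],[0,0,0.6]]]'

```text
t: 13.05
tcp_pos: [0.5206, 0.0827, 0.2776]
tool_rot: [1.317, 0.929, -0.67]
force: [0.2, 1.3, -3.2]
width: 0.339
```

Call:
step_arm --deltas '[[[-0.0016,0.0022,0.0001],[0,0,0.6]],[[-0.0014,0.0021,0],[0,0,0.6]],[[-0.0012,0.0018,0],[0,0,0.6]],[[-0.0012,0.0016,0.0001],[0,0,0.6]],[[-0.0011,0.0014,0],[0,0,0.6]],[[-0.0002,0.0023,0.0001],[0,0,0.6]],[[0.0008,0.0034,0],[0,0,0.6]],[[0,0,0],[0,0,0]]]'

```text
t: 14.05
tcp_pos: [0.5303, 0.0841, 0.2907]
tool_rot: [1.345, 0.876, -0.613]
force: [-0.4, 0.2, -1.9]
width: 0.335
```

```bash
python3 - <<'E'
from h import *
from workcell import viewer
import cv2
arc(list(range(62,87,2)),[35+.4*i for i in range(13)])
b=viewer.get_image("side")["pixels"][145:305,185:355,::-1]; a=viewer.get_image("top")["pixels"][80:210,240:350,::-1]
b=cv2.resize(b,None,fx=2.8,fy=2.8,interpolation=cv2.INTER_CUBIC); a=cv2.resize(a,None,fx=2.8,fy=2.8,interpolation=cv2.INTER_CUBIC)
o=np.zeros((450,800,3),np.uint8); o[:b.shape[0],:b.shape[1]]=b; o[:a.shape[0],485:485+a.shape[1]]=a; cv2.imwrite("pics/s5.png",o)
E
```

```text
t 14.05 tcp [0.5303 0.0841 0.2907] x [ 0.556  0.105 -0.825] z [ 0.184 -0.983 -0.001] grasp [0.612  0.0994 0.1695] F [-0.39  0.15 -1.89] w 0.3352 q [-0.09  0.42  1.66  0.32  0.5   1.06]
13
[[[0.001,0.0029,0.0],[-0.0,-0.0,0.5]],[[0.0013,0.0039,0.0001],[-0.0,-0.0,0.4]],[[0.0016,0.0038,0.0001],[-0.0,-0.0,0.4]],[[0.0019,0.0038,0.0001],[-0.0,-0.0,0.4]],[[0.0022,0.0038,0.0],[-0.0,-0.0,0.4]],[[0.0024,0.0037,0.0001],[-0.0,-0.0,0.4]],[[0.0027,0.0036,0.0001],[-0.0,-0.0,0.4]],[[0.0029,0.0036,0.0001],[-0.0,-0.0,0.4]],[[0.0032,0.0035,0.0001],[-0.0,-0.0,0.4]],[[0.0035,0.0034,0.0001],[-0.0,-0.0,0.4]],[[0.0037,0.0033,0.0001],[-0.0,-0.0,0.4]],[[0.0039,0.0032,0.0],[-0.0,-0.0,0.4]],[[0.0041,0.0031,0.0001],[-0.0,-0.0,0.4]]]
[0.58686311 0.09365269 0.29077119] [ 1.37744119  0.80876489 -0.54130025]
```

View pics/s5.png

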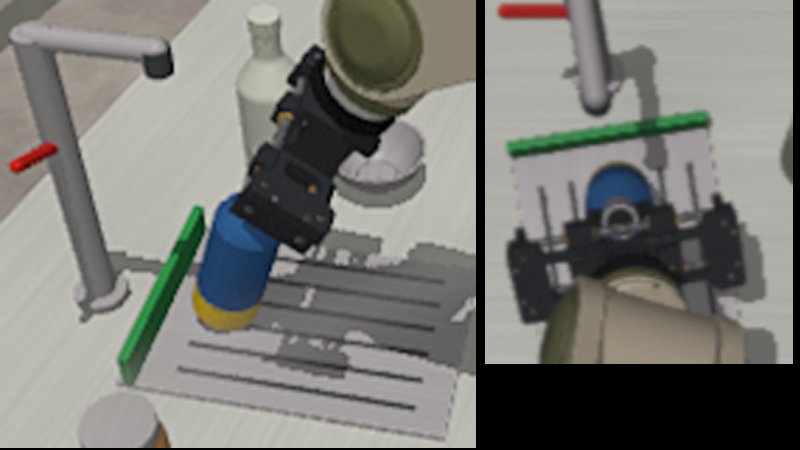

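The side crop shows the foot (225,310) down on the plate and the flask leaning about 70°. The top crop shows the foot rim at (618,163) and the ledge face at about 140. The foot has crept roughly 20 mm off the ledge as its weight passed over the rim, so I'll clamp firmly and slide it, foot down, back to the ledge before finishing.

Call:
step_arm --deltas '[[[0,0,0],[0,0,0]],[[0,0,0],[0,0,0]],[[0.0011,0.0017,0],[0,0,0]],[[0.0011,0.0017,0],[0,0,0]],[[0.0011,0.0017,0],[0,0,0]],[[0.0011,0.0017,0],[0,0,0]],[[0.0011,0.0017,0],[0,0,0]],[[0.0011,0.0017,0],[0,0,0]],[[0,0,0],[0,0,0]]]' --jaw 0.25

```text
t: 15.28
tcp_pos: [0.5423, 0.0863, 0.2912]
tool_rot: [1.345, 0.875, -0.613]
force: [-1.7, 0.2, 5.7]
width: 0.33
```

```bash
cat > edge.py <<'E'
from h import *
from workcell import viewer
import cv2
def gap(tag=""):
    "clearance in the top view between ledge green and flask blue/yellow along columns near the axis"
    a=viewer.get_image("top")["pixels"]; h=cv2.cvtColor(a,cv2.COLOR_RGB2HSV)
    y=cv2.inRange(h,(18,100,40),(35,255,255)); b=cv2.inRange(h,(100,90,40),(125,255,255)); g=cv2.inRange(h,(45,100,40),(85,255,255))
    for u in range(278,296,3):
        f=lambda m:(lambda v:(v.min()+115,v.max()+115) if len(v) else None)(np.flatnonzero(m[115:185,u]))
        print(u,"green",f(g),"yellow",f(y),"blue",f(b))
    # side: foot
    a=viewer.get_image("side")["pixels"]; h=cv2.cvtColor(a,cv2.COLOR_RGB2HSV)
    for nme,m in (("yel",cv2.inRange(h,(18,100,40),(35,255,255))),("blu",cv2.inRange(h,(100,90,40),(125,255,255)))):
        m=m.copy(); m[:190]=0;m[285:]=0;m[:,:215]=0;m[:,320:]=0
        if m.any(): print(nme,cv2.minAreaRect(cv2.findNonZero(m)))
E
python3 - <<'E'
from edge import *
cur(); gap()
E
```

```text
t 15.275 tcp [0.5423 0.0863 0.2912] x [ 0.556  0.104 -0.824] z [ 0.184 -0.983 -0.   ] grasp [0.6241 0.1017 0.1701] F [-1.71  0.23  5.71] w 0.33 q [-0.08  0.44  1.63  0.31  0.51  1.08]
278 green (np.int64(126), np.int64(130)) yellow None blue (np.int64(143), np.int64(149))
281 green (np.int64(126), np.int64(130)) yellow None blue (np.int64(140), np.int64(147))
284 green (np.int64(125), np.int64(129)) yellow None blue (np.int64(139), np.int64(160))
287 green (np.int64(125), np.int64(129)) yellow None blue (np.int64(138), np.int64(159))
290 green (np.int64(124), np.int64(128)) yellow None blue (np.int64(139), np.int64(159))
293 green (np.int64(124), np.int64(128)) yellow None blue (np.int64(140), np.int64(158))
yel ((271.590087890625, 234.46536254882812), (23.408798217773438, 59.1082649230957), 19.5731258392334)
blu ((267.69000244140625, 235.6699676513672), (25.31442642211914, 39.59798049926758), 8.130102157592773)
```

```bash
cat > fit.py <<'E'
from edge import *
def surf(foot,a,prof):
    a=a/np.linalg.norm(a); e1=np.cross(a,l if abs(a@l)<.9 else n); e1/=np.linalg.norm(e1); e2=np.cross(a,e1); t=np.linspace(0,2*np.pi,48)
    return np.concatenate([foot+h*a+rr*(np.outer(np.cos(t),e1)+np.outer(np.sin(t),e2)) for h,rr in prof])
def hullmask(c,pts):
    m=np.zeros((400,640),np.uint8); uv=np.array([proj(c,q) for q in pts]); cv2.fillConvexPoly(m,cv2.convexHull(np.round(uv*16).astype(np.int32)),1,shift=4); return m>0
def fit(z0=.006,free=False):
    p,r=cur(); g=p+r.apply([.147,0,0])
    im={c:cv2.cvtColor(viewer.get_image(c)["pixels"],cv2.COLOR_RGB2HSV) for c in("side","top")}
    col={}
    for c,h in im.items():
        b=cv2.inRange(h,(100,90,30),(130,255,255))|cv2.inRange(h,(15,110,30),(35,255,255))
        w=np.zeros_like(b); x0,x1,y0,y1=(215,325,185,285) if c=="side" else(262,320,115,185)
        w[y0:y1,x0:x1]=b[y0:y1,x0:x1]; k,lab,st,_=cv2.connectedComponentsWithStats(w); i=1+np.argmax(st[1:,4]); col[c]=lab==i
    best=[]
    for th in np.arange(50,96,2.):
        t=np.radians(th); a=-np.cos(t)*n+np.array([0,0,np.sin(t)]); s=(g[2]-z0-.032*np.cos(t))/np.sin(t)
        for ds in ((0,) if not free else np.arange(-.02,.021,.004)):
          for dn in ((0,) if not free else np.arange(-.02,.021,.004)):
            foot=g-(s)*a+dn*n+ds*l; e=0
            for c in im:
                m=hullmask(c,surf(foot,a,((0,.032),(.12,.032),(.135,.023))))
                # image colour must lie in the hull; hull's ledge-side border must be coloured
                e+=(col[c]&~m).sum()+.5*(m&~col[c]).sum()
            best.append((e,th,s,dn,ds,(foot-G0)@n-.170+.032*np.sin(t)))
    best.sort()
    print({c:int(m.sum()) for c,m in col.items()})
    for b in best[:5]: print(np.round(b,4))
E
python3 - <<'E'
from fit import *
fit(); 
E
```

```text
t 15.375 tcp [0.5422 0.0863 0.2912] x [ 0.556  0.104 -0.824] z [ 0.184 -0.983 -0.   ] grasp [0.624  0.1017 0.1701] F [-1.35  0.48  5.33] w 0.336 q [-0.08  0.44  1.63  0.31  0.51  1.08]
{'side': 879, 'top': 158}
[ 4.540e+02  7.200e+01  1.621e-01  0.000e+00  0.000e+00 -1.840e-02]
[ 4.780e+02  7.400e+01  1.615e-01  0.000e+00  0.000e+00 -2.370e-02]
[ 5.050e+02  7.000e+01  1.629e-01  0.000e+00  0.000e+00 -1.320e-02]
[ 5.745e+02  6.800e+01  1.640e-01  0.000e+00  0.000e+00 -7.800e-03]
[ 5.860e+02  7.600e+01  1.611e-01  0.000e+00  0.000e+00 -2.890e-02]
```

The silhouette fit gives a lean of 72°, the foot on the plate and about 18 mm left to the ledge. I'll keep sliding until contact.

Call:
step_arm --deltas '[[[0.0011,0.0017,0],[0,0,0]],[[0.0011,0.0017,0],[0,0,0]],[[0.0011,0.0017,0],[0,0,0]],[[0.0011,0.0017,0],[0,0,0]],[[0.0011,0.0017,0],[0,0,0]],[[0.0011,0.0017,0],[0,0,0]],[[0,0,0],[0,0,0]]]'

```text
t: 16.35
tcp_pos: [0.554, 0.0885, 0.2912]
tool_rot: [1.345, 0.876, -0.613]
force: [-0.2, -0.0, 5.8]
width: 0.329
```

Call:
step_arm --deltas '[[[0.0011,0.0017,0],[0,0,0]],[[0.0011,0.0017,0],[0,0,0]],[[0,0,0],[0,0,0]]]'

```text
t: 16.73
tcp_pos: [0.5579, 0.0893, 0.2911]
tool_rot: [1.345, 0.877, -0.614]
force: [-1.3, 0.2, 5.2]
width: 0.33
```

```bash
python3 - <<'E'
from fit import *
fit()
E
```

```text
t 16.725 tcp [0.5579 0.0893 0.2911] x [ 0.555  0.105 -0.825] z [ 0.184 -0.983 -0.001] grasp [0.6395 0.1047 0.1698] F [-1.34  0.2   5.23] w 0.3304 q [-0.07  0.46  1.58  0.29  0.53  1.11]
{'side': 863, 'top': 82}
[ 4.925e+02  7.600e+01  1.608e-01  0.000e+00  0.000e+00 -1.320e-02]
[ 5.120e+02  7.800e+01  1.606e-01  0.000e+00  0.000e+00 -1.850e-02]
[ 5.500e+02  7.400e+01  1.612e-01  0.000e+00  0.000e+00 -8.000e-03]
[ 5.945e+02  8.000e+01  1.607e-01  0.000e+00  0.000e+00 -2.380e-02]
[ 6.415e+02  7.200e+01  1.618e-01  0.000e+00  0.000e+00 -2.700e-03]
```

Call:
step_arm --deltas '[[[0.0011,0.0017,0],[0,0,0]],[[0.0011,0.0017,0],[0,0,0]],[[0,0,0],[0,0,0]]]'

```text
t: 17.2
tcp_pos: [0.5618, 0.0901, 0.2909]
tool_rot: [1.344, 0.878, -0.614]
force: [-1.6, -0.3, 2.1]
width: 0.335
```

Call:
step_arm --deltas '[[[0.0011,0.0017,0],[0,0,0]],[[0,0,0],[0,0,0]]]'

```text
t: 17.45
tcp_pos: [0.5637, 0.0904, 0.2909]
tool_rot: [1.344, 0.878, -0.615]
force: [-2.2, -0.7, 0.6]
width: 0.331
```

Call:
step_arm --deltas '[[[0.0011,0.0017,0],[0,0,0]],[[0,0,0],[0,0,0]]]'

```text
t: 17.7
tcp_pos: [0.5658, 0.0908, 0.2911]
tool_rot: [1.345, 0.877, -0.614]
force: [-1.3, 0.0, -1.6]
width: 0.332
```

```bash
python3 - <<'E'
from fit import *
fit()
b=viewer.get_image("side")["pixels"][145:305,185:355,::-1]; a=viewer.get_image("top")["pixels"][80:210,240:350,::-1]
b=cv2.resize(b,None,fx=2.8,fy=2.8,interpolation=cv2.INTER_CUBIC); a=cv2.resize(a,None,fx=2.8,fy=2.8,interpolation=cv2.INTER_CUBIC)
o=np.zeros((450,800,3),np.uint8); o[:b.shape[0],:b.shape[1]]=b; o[:a.shape[0],485:485+a.shape[1]]=a; cv2.imwrite("pics/s6.png",o)
E
```

```text
t 17.7 tcp [0.5658 0.0908 0.2911] x [ 0.555  0.105 -0.825] z [ 0.184 -0.983 -0.001] grasp [0.6474 0.1062 0.1697] F [-1.32  0.04 -1.6 ] w 0.3323 q [-0.07  0.47  1.56  0.28  0.54  1.12]
{'side': 851, 'top': 65}
[ 5.315e+02  7.800e+01  1.606e-01  0.000e+00  0.000e+00 -1.050e-02]
[ 5.370e+02  7.600e+01  1.608e-01  0.000e+00  0.000e+00 -5.200e-03]
[ 5.615e+02  8.000e+01  1.606e-01  0.000e+00  0.000e+00 -1.580e-02]
[5.990e+02 7.400e+01 1.611e-01 0.000e+00 0.000e+00 0.000e+00]
[ 6.535e+02  8.200e+01  1.608e-01  0.000e+00  0.000e+00 -2.110e-02]
```

View pics/s6.png

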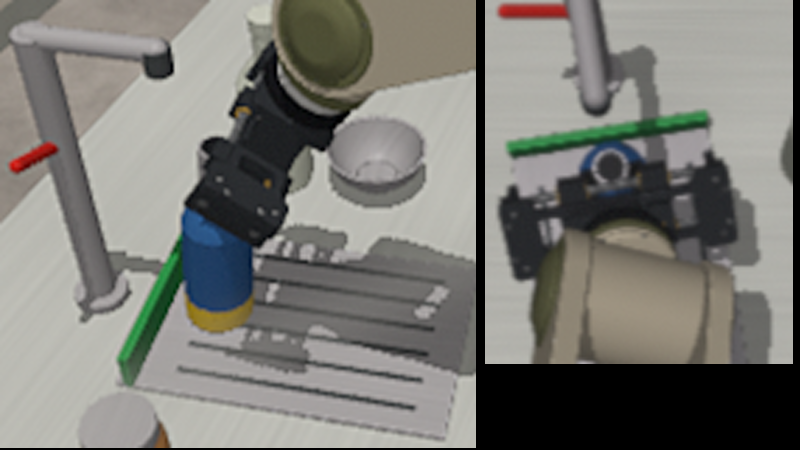

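The flask now looks close to upright in the side crop (yellow foot at (220,315), still short of the ledge by about 10–15 mm), because it pivoted in the grip while sliding. I'll swing the foot to the ledge by turning the tool about the grasp point with a firm grip, watching the force.

Call:
step_arm --deltas '[[[0,-0.0026,0],[0,0,1]],[[0,-0.0026,0],[0,0,1]],[[0,-0.0026,0],[0,0,1]],[[0,-0.0026,0],[0,0,1]],[[0,0,0],[0,0,0]]]' --jaw 0.0

```text
t: 18.52
tcp_pos: [0.5574, 0.0892, 0.2851]
tool_rot: [1.37, 0.826, -0.56]
force: [0.4, -0.3, -4.6]
width: 0.334
```

```bash
python3 - <<'E'
from fit import *
fit()
h=cv2.cvtColor(viewer.get_image("side")["pixels"],cv2.COLOR_RGB2HSV)
y=cv2.inRange(h,(15,110,30),(35,255,255)); y[:225]=0;y[285:]=0;y[:,:235]=0;y[:,300:]=0
k,lab,st,c=cv2.connectedComponentsWithStats(y); i=1+np.argmax(st[1:,4]); print(st[i],c[i])
for gp in(0,.01,.02):
  for th in(72,80,90):
    t=np.radians(th); a=-np.cos(t)*n+np.array([0,0,np.sin(t)]); foot=G0+(.17-gp-.032*np.sin(t))*n; foot[2]=.006+.032*np.cos(t)
    m=hullmask("side",surf(foot,a,((0,.032),(.03,.032)))); m2=hullmask("side",surf(foot,a,((.03,.032),(.031,.032)))); m=m&~m2
    v,u=np.nonzero(m); print(gp,th,u.min(),v.min(),np.ptp(u)+1,np.ptp(v)+1,m.sum(),u.mean().round(1),v.mean().round(1))
E
```

```text
t 18.525 tcp [0.5574 0.0892 0.2851] x [ 0.611  0.115 -0.784] z [ 0.184 -0.983 -0.001] grasp [0.6472 0.106  0.17  ] F [ 0.38 -0.31 -4.59] w 0.3341 q [-0.08  0.46  1.61  0.38  0.44  1.02]
{'side': 875, 'top': 130}
[ 4.790e+02  7.400e+01  1.614e-01  0.000e+00  0.000e+00 -1.000e-04]
[4.805e+02 7.200e+01 1.620e-01 0.000e+00 0.000e+00 5.100e-03]
[5.395e+02 7.000e+01 1.628e-01 0.000e+00 0.000e+00 1.040e-02]
[ 5.925e+02  7.600e+01  1.610e-01  0.000e+00  0.000e+00 -5.400e-03]
[6.130e+02 6.800e+01 1.639e-01 0.000e+00 0.000e+00 1.570e-02]
[246 248  24  14 149] [256.81208054 256.48993289]
0 72 245 244 26 18 176 255.7 255.7
0 80 245 247 26 16 184 257.2 256.7
0 90 245 239 26 25 199 258.6 257.4
0.01 72 248 246 26 17 180 259.1 256.2
0.01 80 249 249 26 15 177 260.5 257.3
0.01 90 248 246 27 19 193 262.1 257.8
0.02 72 252 246 26 17 176 262.6 256.8
0.02 80 253 250 25 14 174 264.4 258.1
0.02 90 252 249 26 16 193 265.7 258.5
```

Call:
step_arm --deltas '[[[0.0008,-0.0006,0],[0,0,0]],[[0.0008,-0.0006,0],[0,0,0]],[[0,0,0],[0,0,0]]]'

```text
t: 19.05
tcp_pos: [0.558, 0.0892, 0.2843]
tool_rot: [1.37, 0.823, -0.558]
force: [-0.6, -0.7, 4.7]
width: 0.328
```

Call:
step_arm --deltas '[[[0,-0.0026,0],[0,0,1]],[[0,0,0],[0,0,0]]]'

```text
t: 19.3
tcp_pos: [0.5556, 0.0888, 0.2825]
tool_rot: [1.376, 0.811, -0.544]
force: [-1.4, 0.2, 6.5]
width: 0.334
```

Call:
step_arm --deltas '[[[0,-0.0026,0],[0,0,1]],[[0,0,0],[0,0,0]]]'

```text
t: 19.55
tcp_pos: [0.5535, 0.0884, 0.2807]
tool_rot: [1.382, 0.798, -0.531]
force: [-2.5, -0.4, 7.0]
width: 0.331
```

Call:
step_arm --deltas '[[[0,-0.0026,0],[0,0,1]],[[0,-0.0026,0],[0,0,1]],[[0,0,0],[0,0,0]]]'

```text
t: 19.92
tcp_pos: [0.5495, 0.0877, 0.2771]
tool_rot: [1.393, 0.774, -0.504]
force: [-2.5, -1.2, 5.1]
width: 0.333
```

```bash
cat > yel.py <<'E'
from fit import *
def yel():
    h=cv2.cvtColor(viewer.get_image("side")["pixels"],cv2.COLOR_RGB2HSV)
    y=cv2.inRange(h,(15,110,30),(35,255,255)); y[:225]=0;y[285:]=0;y[:,:235]=0;y[:,300:]=0
    k,lab,st,c=cv2.connectedComponentsWithStats(y); i=1+np.argmax(st[1:,4]); print("yellow",st[i],c[i])
E
python3 -c "
from yel import *
fit();yel()"
```

```text
t 19.925 tcp [0.5495 0.0877 0.2771] x [ 0.664  0.124 -0.737] z [ 0.184 -0.983 -0.   ] grasp [0.6471 0.106  0.1687] F [-2.55 -1.18  5.07] w 0.3326 q [-0.08  0.46  1.66  0.56  0.35  0.84]
{'side': 884, 'top': 129}
[4.865e+02 7.200e+01 1.607e-01 0.000e+00 0.000e+00 4.600e-03]
[ 4.980e+02  7.400e+01  1.601e-01  0.000e+00  0.000e+00 -6.000e-04]
[5.405e+02 7.000e+01 1.615e-01 0.000e+00 0.000e+00 9.900e-03]
[6.095e+02 6.800e+01 1.626e-01 0.000e+00 0.000e+00 1.510e-02]
[ 6.285e+02  7.600e+01  1.597e-01  0.000e+00  0.000e+00 -5.800e-03]
yellow [246 249  24  13 148] [257.16891892 256.72972973]
```

The foot is now back on the ledge: the yellow centroid stays at 257 px as I turn the tool further, and the lean is about 74°. With a firm grip at φ≈42°, moving the neck forward presses the foot into the ledge, so I'll finish the arc that way.

Call:
step_arm --deltas '[[[0.0013,0.0015,0],[0,0,0]],[[0.0013,0.0015,0],[0,0,0]],[[0.0013,0.0015,0],[0,0,0]],[[0.0013,0.0015,0],[0,0,0]],[[0.0013,0.0015,0],[0,0,0]],[[0,0,0],[0,0,0]]]'

```text
t: 20.82
tcp_pos: [0.5596, 0.0896, 0.277]
tool_rot: [1.393, 0.775, -0.505]
force: [-3.0, -1.0, 5.0]
width: 0.33
```

```bash
python3 -c "
from yel import *
fit();yel()"
```

```text
t 20.825 tcp [0.5596 0.0896 0.277 ] x [ 0.663  0.125 -0.738] z [ 0.184 -0.983 -0.001] grasp [0.6571 0.1079 0.1685] F [-3.   -1.02  5.05] w 0.3305 q [-0.08  0.48  1.63  0.53  0.36  0.88]
{'side': 868, 'top': 71}
[5.505e+02 7.600e+01 1.595e-01 0.000e+00 0.000e+00 4.300e-03]
[5.535e+02 7.400e+01 1.599e-01 0.000e+00 0.000e+00 9.500e-03]
[ 5.910e+02  7.800e+01  1.594e-01  0.000e+00  0.000e+00 -9.000e-04]
[6.095e+02 7.200e+01 1.605e-01 0.000e+00 0.000e+00 1.470e-02]
[ 6.770e+02  8.000e+01  1.594e-01  0.000e+00  0.000e+00 -6.100e-03]
yellow [245 249  25  14 159] [257.31446541 256.86792453]
```

Call:
step_arm --deltas '[[[0.0013,0.0015,0],[0,0,0]],[[0.0013,0.0015,0],[0,0,0]],[[0.0013,0.0015,0],[0,0,0]],[[0.0013,0.0015,0],[0,0,0]],[[0.0013,0.0015,0],[0,0,0]],[[0,0,0],[0,0,0]]]'

```text
t: 21.72
tcp_pos: [0.5691, 0.0915, 0.2767]
tool_rot: [1.393, 0.777, -0.506]
force: [-2.2, -0.7, -0.1]
width: 0.329
```

Call:
step_arm --deltas '[[[0.0014,0.0013,0],[0,0,0]],[[0.0014,0.0013,0],[0,0,0]],[[0.0014,0.0013,0],[0,0,0]],[[0.0014,0.0013,0],[0,0,0]],[[0.0014,0.0013,0],[0,0,0]],[[0,0,0],[0,0,0]]]'

```text
t: 22.48
tcp_pos: [0.5786, 0.0932, 0.2761]
tool_rot: [1.393, 0.776, -0.506]
force: [-3.7, -1.5, -2.7]
width: 0.329
```

```bash
python3 -c "
from yel import *
fit();yel()"
```

```text
t 22.475 tcp [0.5786 0.0932 0.2761] x [ 0.662  0.125 -0.739] z [ 0.184 -0.983 -0.001] grasp [0.6759 0.1116 0.1675] F [-3.75 -1.49 -2.75] w 0.3289 q [-0.07  0.51  1.58  0.48  0.38  0.93]
{'side': 851, 'top': 35}
[5.665e+02 8.200e+01 1.586e-01 0.000e+00 0.000e+00 7.600e-03]
[5.725e+02 8.400e+01 1.590e-01 0.000e+00 0.000e+00 2.300e-03]
[5.950e+02 8.000e+01 1.584e-01 0.000e+00 0.000e+00 1.290e-02]
[ 6.410e+02  8.600e+01  1.597e-01  0.000e+00  0.000e+00 -3.100e-03]
[6.475e+02 7.800e+01 1.583e-01 0.000e+00 0.000e+00 1.810e-02]
yellow [245 248  25  15 168] [258.50595238 257.01785714]
```

Call:
step_arm --deltas '[[[0.0016,0.0012,0],[0,0,0]],[[0.0016,0.0012,0],[0,0,0]],[[0.0016,0.0012,0],[0,0,0]],[[0.0016,0.0012,0],[0,0,0]],[[0,0,0],[0,0,0]]]'

```text
t: 23.25
tcp_pos: [0.587, 0.0947, 0.2774]
tool_rot: [1.394, 0.769, -0.501]
force: [-7.9, -0.4, 9.0]
width: 0.328
```

Call:
step_arm --deltas '[[[0.0016,0.0012,0],[0,0,0]],[[0.0008,0.0006,0],[0,0,0]],[[0,0,0],[0,0,0]]]'

```text
t: 23.62
tcp_pos: [0.59, 0.0952, 0.2776]
tool_rot: [1.395, 0.767, -0.5]
force: [-8.1, -0.5, 12.3]
width: 0.327
```

```bash
python3 -c "
from yel import *
fit();yel()
b=viewer.get_image('side')['pixels'][120:290,185:355,::-1]; a=viewer.get_image('top')['pixels'][80:210,240:350,::-1]
b=cv2.resize(b,None,fx=2.8,fy=2.8,interpolation=cv2.INTER_CUBIC); a=cv2.resize(a,None,fx=2.8,fy=2.8,interpolation=cv2.INTER_CUBIC)
o=np.zeros((480,800,3),np.uint8); o[:b.shape[0],:b.shape[1]]=b; o[:a.shape[0],485:485+a.shape[1]]=a; cv2.imwrite('pics/s7.png',o)"
```

```text
t 23.625 tcp [0.59   0.0952 0.2776] x [ 0.669  0.124 -0.732] z [ 0.183 -0.983  0.001] grasp [0.6884 0.1134 0.1699] F [-8.1  -0.48 12.32] w 0.3273 q [-0.06  0.52  1.54  0.46  0.38  0.96]
{'side': 858, 'top': 36}
[6.220e+02 8.800e+01 1.629e-01 0.000e+00 0.000e+00 4.200e-03]
[6.285e+02 8.600e+01 1.621e-01 0.000e+00 0.000e+00 9.800e-03]
[ 6.655e+02  9.000e+01  1.639e-01  0.000e+00  0.000e+00 -1.500e-03]
[6.780e+02 8.400e+01 1.615e-01 0.000e+00 0.000e+00 1.520e-02]
[7.205e+02 8.200e+01 1.611e-01 0.000e+00 0.000e+00 2.060e-02]
yellow [246 246  25  17 181] [259.49723757 255.9558011 ]
```

View pics/s7.png

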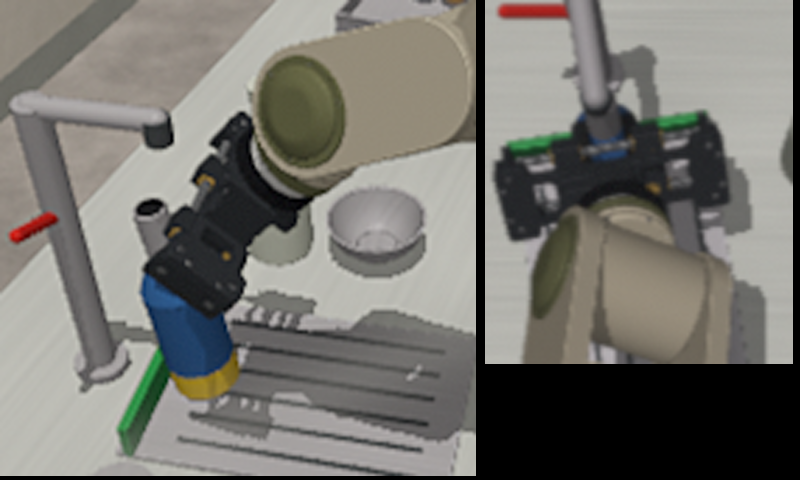

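The side crop shows the mouth (150,210) under the outlet (158,130). The flask line (slope 0.31) is parallel to the tap pillar (0.29), so it is upright and against the ledge, and the fingertips are lightly on the shoulder. I'll release it.

Call:
step_arm --deltas '[[[-0.0004,0.0004,0],[0,0,0]],[[0,0,0],[0,0,0]],[[0,0,0],[0,0,0]],[[0,0,0],[0,0,0]]]' --jaw 0.6

```text
t: 24.38
tcp_pos: [0.5894, 0.0951, 0.2748]
tool_rot: [1.393, 0.775, -0.505]
force: [-0.3, 0.0, -0.1]
width: 0.602
```

```bash
python3 -c "
from yel import *
fit();yel()"
```

```text
t 24.375 tcp [0.5894 0.0951 0.2748] x [ 0.663  0.124 -0.738] z [ 0.184 -0.983 -0.001] grasp [0.6869 0.1134 0.1663] F [-0.27  0.05 -0.12] w 0.602 q [-0.06  0.52  1.55  0.46  0.38  0.96]
{'side': 778, 'top': 18}
[ 6.065e+02  9.000e+01  1.603e-01  0.000e+00  0.000e+00 -3.000e-03]
[6.200e+02 8.800e+01 1.593e-01 0.000e+00 0.000e+00 2.500e-03]
[ 6.630e+02  9.200e+01  1.615e-01  0.000e+00  0.000e+00 -8.600e-03]
[6.770e+02 8.600e+01 1.585e-01 0.000e+00 0.000e+00 8.000e-03]
[7.430e+02 8.400e+01 1.578e-01 0.000e+00 0.000e+00 1.330e-02]
yellow [246 249  25  15 167] [259.31736527 258.09580838]
```

Call:
step_arm --deltas '[[[-0.01,0,0],[0,0,0]],[[-0.02,0,0],[0,0,0]],[[-0.03,0,0],[0,0,0]],[[-0.03,0,0],[0,0,0]],[[-0.03,0,0],[0,0,0]],[[-0.03,0,0],[0,0,0]],[[0,0,0],[0,0,0]]]'

```text
t: 25.4
tcp_pos: [0.4888, 0.0764, 0.3875]
tool_rot: [1.393, 0.772, -0.503]
force: [0.1, -0.5, -0.6]
width: 0.6
```

```bash
python3 -c "
from yel import *
cur();yel()
S=viewer.get_image('side')['pixels'];T=viewer.get_image('top')['pixels']
cv2.imwrite('pics/fs.png',S[:,:,::-1]);cv2.imwrite('pics/ft.png',T[:,:,::-1])
b=S[130:290,190:320,::-1]; a=T[80:210,240:350,::-1]
b=cv2.resize(b,None,fx=3.3,fy=3.3,interpolation=cv2.INTER_CUBIC); a=cv2.resize(a,None,fx=3.2,fy=3.2,interpolation=cv2.INTER_CUBIC)
o=np.zeros((540,790,3),np.uint8); o[:b.shape[0],:b.shape[1]]=b; o[:a.shape[0],432:432+a.shape[1]]=a; cv2.imwrite('pics/s8.png',o)
foot=G0+(.17-.032)*n
for gp in (0,.003,.006): 
  f=foot-gp*n
  print(gp,[ (c,proj(c,[f[0],f[1],.211]).round(1),proj(c,[f[0],f[1],.285]).round(1)) for c in('side','top')])
"
```

```text
t 25.4 tcp [0.4888 0.0764 0.3875] x [ 0.666  0.124 -0.736] z [ 0.184 -0.983  0.   ] grasp [0.5867 0.0947 0.2793] F [ 0.05 -0.51 -0.55] w 0.6003 q [-0.12  0.22  1.66  0.38  0.58  1.02]
yellow [246 250  25  14 154] [259.50649351 258.44805195]
0 [('side', array([246.9, 195.4]), array([242.1, 169.8])), ('top', array([281.6, 124.5]), array([279.6, 116.3]))]
0.003 [('side', array([248.1, 195.6]), array([243.3, 169.9])), ('top', array([281.8, 125.7]), array([279.8, 117.7]))]
0.006 [('side', array([249.4, 195.7]), array([244.6, 170.1])), ('top', array([282., 127.]), array([280., 119.]))]
```

View pics/s8.png

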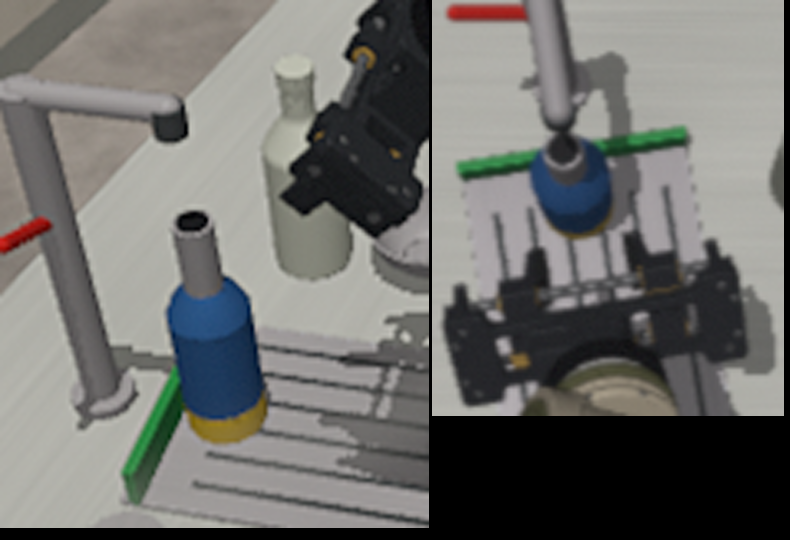

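The flask stands free and upright with its mouth at side px (248.5,197.3). The outlet matches the predicted stand axis exactly, but the flask is about 4 mm short of the ledge. I'll close the fingers and nudge the foot low down, square to the ledge, until it touches.

```bash
python3 -c "
from h import *
p,r=cur(); t=tool(38,9.7,-1); Fp=G0+.17*n
def T(nn,z): q=Fp+nn*n; q[2]=z; return (q-t.apply([.019,0,0]),t)
plan(p,r,[T(-.105,.17),T(-.088,.045)],dmax=.025,amax=5)
"
```

```text
t 25.55 tcp [0.4901 0.0765 0.385 ] x [ 0.662  0.125 -0.739] z [ 0.184 -0.983 -0.001] grasp [0.5874 0.0948 0.2764] F [ 0.05 -0.75  0.48] w 0.5978 q [-0.12  0.23  1.66  0.38  0.58  1.02]
10
[[[0.02,-0.009,-0.0],[0.2,-0.2,-1.1]],[[0.021,-0.009,-0.001],[0.1,-0.1,-1.1]],[[0.02,-0.008,-0.0],[0.2,-0.2,-1.1]],[[0.021,-0.008,-0.001],[0.1,-0.1,-1.1]],[[0.018,-0.011,0.0],[0.0,-0.0,0.0]],[[0.018,-0.01,0.0],[0.0,-0.0,0.0]],[[0.018,-0.011,0.0],[0.0,-0.0,0.0]],[[0.018,-0.01,0.0],[0.0,-0.0,0.0]],[[0.019,-0.011,0.0],[0.0,-0.0,0.0]],[[0.018,-0.01,0.0],[0.0,-0.0,0.0]]]
[0.53408881 0.08635231 0.1759384 ] [ 1.37310185  0.82178924 -0.57742842]
```

Call:
step_arm --deltas '[[[0.02,-0.009,0],[0.2,-0.2,-1.1]],[[0.021,-0.009,-0.001],[0.1,-0.1,-1.1]],[[0.02,-0.008,0],[0.2,-0.2,-1.1]],[[0.021,-0.008,-0.001],[0.1,-0.1,-1.1]],[[0,0,0],[0,0,0]],[[0,0,0],[0,0,0]]]' --jaw 0.0

```text
t: 26.3
tcp_pos: [0.517, 0.0834, 0.3009]
tool_rot: [1.373, 0.822, -0.577]
force: [0.3, -0.7, -0.1]
width: 0.007
```

Call:
step_arm --deltas '[[[0.018,-0.011,0],[0,0,0]],[[0.018,-0.01,0],[0,0,0]],[[0.018,-0.011,0],[0,0,0]],[[0.018,-0.01,0],[0,0,0]],[[0.019,-0.011,0],[0,0,0]],[[0.018,-0.01,0],[0,0,0]],[[0,0,0],[0,0,0]]]'

```text
t: 27.18
tcp_pos: [0.534, 0.0863, 0.1762]
tool_rot: [1.373, 0.822, -0.578]
force: [0.0, 0.0, 0.7]
width: 0.006
```

```bash
python3 -c "
from yel import *
p,r=cur(); yel(); tip=p+r.apply([.166,0,0]); print(tip,(tip-G0-.17*n)@n,(tip-G0)@l)"
```

```text
t 27.175 tcp [0.534  0.0863 0.1762] x [ 0.606  0.104 -0.789] z [ 0.169 -0.986 -0.   ] grasp [0.6231 0.1016 0.0602] F [0.04 0.01 0.65] w 0.0057 q [-0.08  0.62  1.77  0.97  0.19  0.41]
yellow [246 250  24  14 146] [258.95205479 258.74657534]
[0.63461444 0.10356684 0.04523239] -0.08816795382608596 0.00028306030913968425
```

Call:
step_arm --deltas '[[[0.0012,0.0016,0],[0,0,0]],[[0.0012,0.0016,0],[0,0,0]],[[0.0012,0.0016,0],[0,0,0]],[[0.0012,0.0016,0],[0,0,0]],[[0,0,0],[0,0,0]]]'

```text
t: 27.85
tcp_pos: [0.542, 0.0877, 0.1768]
tool_rot: [1.373, 0.821, -0.577]
force: [-0.1, -0.9, -0.7]
width: 0.005
```

Call:
step_arm --deltas '[[[0.0012,0.0016,0],[0,0,0]],[[0.0012,0.0016,0],[0,0,0]],[[0,0,0],[0,0,0]]]'

```text
t: 28.22
tcp_pos: [0.5457, 0.0884, 0.1767]
tool_rot: [1.373, 0.822, -0.577]
force: [-0.8, -0.2, 0.3]
width: 0.006
```

Call:
step_arm --deltas '[[[0.0012,0.0016,0],[0,0,0]],[[0,0,0],[0,0,0]]]'

```text
t: 28.48
tcp_pos: [0.5478, 0.0887, 0.1768]
tool_rot: [1.373, 0.821, -0.577]
force: [-2.5, -0.4, 0.2]
width: 0.007
```

```bash
python3 -c "
from yel import *
p,r=cur(); yel(); tip=p+r.apply([.166,0,0]); print(tip,(tip-G0-.17*n)@n,(tip-G0)@l)"
```

```text
t 28.475 tcp [0.5478 0.0887 0.1768] x [ 0.607  0.104 -0.788] z [ 0.17  -0.986  0.   ] grasp [0.637  0.1041 0.061 ] F [-2.53 -0.38  0.22] w 0.0069 q [-0.08  0.63  1.73  0.85  0.2   0.53]
yellow [245 253  24  11 137] [256.8540146  259.04379562]
[0.64849152 0.10603021 0.04597708] -0.07407421674917117 0.00037307164209092816
```

Call:
step_arm --deltas '[[[0.0006,0.0008,0],[0,0,0]],[[0.0006,0.0008,0],[0,0,0]],[[0,0,0],[0,0,0]]]'

```text
t: 28.9
tcp_pos: [0.5496, 0.0891, 0.1768]
tool_rot: [1.373, 0.822, -0.577]
force: [-5.2, -0.6, 1.4]
width: 0.002
```

Call:
step_arm --deltas '[[[0.0006,0.0008,0],[0,0,0]],[[0,0,0],[0,0,0]]]'

```text
t: 29.15
tcp_pos: [0.5501, 0.0892, 0.1768]
tool_rot: [1.373, 0.823, -0.578]
force: [-8.7, -1.9, 3.3]
width: 0.003
```

Call:
step_arm --deltas '[[[0.0006,0.0008,0],[0,0,0]],[[0,0,0],[0,0,0]]]'

```text
t: 29.4
tcp_pos: [0.5505, 0.0894, 0.1768]
tool_rot: [1.373, 0.824, -0.578]
force: [-15.1, -2.8, 6.0]
width: 0.006
```

The force rises steeply to 15 N, so the flask is hard against the ledge. I'll back off straight along the same line and then check.

Call:
step_arm --deltas '[[[-0.0012,-0.0016,0],[0,0,0]],[[-0.0012,-0.0016,0],[0,0,0]],[[-0.0025,-0.0032,0],[0,0,0]],[[-0.0037,-0.0048,0],[0,0,0]],[[-0.0037,-0.0048,0],[0,0,0]],[[-0.02,0.004,0],[0,0,0]],[[-0.03,0.005,0],[0,0,0]],[[-0.04,0.005,0],[0,0,0]],[[-0.04,0.005,0],[0,0,0]],[[-0.04,0,0],[0,0,0]],[[0,0,0],[0,0,0]]]'

```text
t: 30.78
tcp_pos: [0.4428, 0.0708, 0.3244]
tool_rot: [1.374, 0.817, -0.574]
force: [0.3, 0.6, -1.1]
width: -0.0
```

```bash
python3 -c "
from yel import *
cur();yel()
im={c:viewer.get_image(c)['pixels'] for c in('side','top')}
old={c:cv2.imread('pics/f%s.png'%c[0])[:,:,::-1] for c in im}
for c,im2 in im.items():
    x0,x1,y0,y1=(215,300,185,285) if c=='side' else (255,320,105,160)
    for nm,q in(('old',old[c]),('new',im2)):
        h=cv2.cvtColor(np.ascontiguousarray(q),cv2.COLOR_RGB2HSV); b=cv2.inRange(h,(100,90,30),(130,255,255)); w=np.zeros_like(b); w[y0:y1,x0:x1]=b[y0:y1,x0:x1]
        v,u=np.nonzero(w); print(c,nm,'blue bbox',u.min(),u.max(),v.min(),v.max(),'mean',u.mean().round(2),v.mean().round(2),len(u))
    f=G0+(.17-.032)*n; f[2]=.006
    m=hullmask(c,surf(f,np.array([0,0,1.]),((.03,.032),(.12,.032),(.145,.015)))); v,u=np.nonzero(m); print(c,'pred at ledge',u.min(),u.max(),v.min(),v.max(),u.mean().round(2),v.mean().round(2))
    # mouth: dark disc near the expected place
    e=proj(c,[f[0],f[1],.211]); u0,v0=e.round().astype(int); g=cv2.cvtColor(im2,cv2.COLOR_RGB2GRAY)[v0-9:v0+12,u0-9:u0+12].astype(float)
    if c=='side': w=g<45; vv,uu=np.nonzero(w); print('dark mouth',uu.mean()+u0-9,vv.mean()+v0-9,len(uu),'pred',e)
h0=cv2.imread('pics/top0.png').astype(int); d=np.abs(h0-im['top'][:,:,::-1]).sum(2)>60
print('bystander change px: jar',d[135:172,195:232].sum(),'bottle',d[108:150,345:380].sum(),'bowl',d[150:190,350:392].sum(),'tap',d[60:100,243:290].sum())
"
```

```text
t 30.775 tcp [0.4428 0.0708 0.3244] x [ 0.611  0.103 -0.785] z [ 0.169 -0.986  0.002] grasp [0.5326 0.086  0.209 ] F [ 0.32  0.61 -1.1 ] w -0.0 q [-0.14  0.23  1.85  0.45  0.45  0.91]
yellow [245 249  24  15 158] [257.67721519 258.2278481 ]
side old blue bbox 241 269 214 256 mean 254.98 236.06 902
side new blue bbox 239 267 214 256 mean 253.48 235.77 907
side pred at ledge 239 269 210 255 253.97 233.13
dark mouth 246.06976744186048 196.4418604651163 43 pred [246.91647319 195.39404677]
top old blue bbox 271 295 124 152 mean 284.25 140.05 402
top new blue bbox 270 295 123 150 mean 283.86 138.57 406
top pred at ledge 271 297 120 151 284.37 135.66
bystander change px: jar 0 bottle 0 bowl 0 tap 0
```

```bash
python3 -c "
from workcell import ticket; print(ticket.job_done())"
```

```text
the job is handed in; nothing more can be done
None
```

The flask now stands upright under the tap with its back against the green ledge, and I handed the job in at about 31 s of the 51 s allowed. One part did not go as asked: the foot did not stay against the ledge for the whole raise.

**What I did:** I gripped the neck, slid the flask square against the ledge (force rose to about 27 N), then raised it with a light pinch, its foot down.

**What went wrong on the way:**
- **Foot left the ledge:** between about 60° and 75° of lean it crept off by an estimated 20–30 mm. I clamped firmly and slid and swung it back before finishing the raise.
- **Foot may have lifted slightly:** during that swing the gripper briefly carried about 4.6 N. That is close to the flask's full weight, so the foot may have been off the plate by a millimetre or so.
- **Short after release:** it stood about 4 mm from the ledge. I nudged the low body with closed fingers until it was hard against the ledge (about 15 N), then backed off.

**Last checks:**
- **Mouth position:** it is within about 1.5 pixels of the expected spot below the outlet in the side view.
- **Ledge contact:** the side view puts the flask within about 1 mm of the expected position along the ledge's normal. The top view reads about 3 pixels off, and the two views never agreed exactly. I rely on the force at contact for this.
- **Surroundings:** the top view showed no change around the jar, bottle, bowl or tap.
- **Robot:** it is clear of everything, with the gripper closed and force near zero.

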